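Put the whiteboard magnets away and snap the tub shut

TASK

Put all the whiteboard magnets away: pour the ones in the scoop into the round tub by tipping the scoop over it, add the strays that lie on the worktop, and stand the scoop back upright on the worktop. Once every magnet is in, set the lid squarely home on the tub and only then press its four snap tabs down one after another until all have snapped flat. Leave the other office things where they are.

Things in the scene. Friction and masses are not known exactly. Their poses are not given: they have to be found in the camera images.
- tub_rim (a point): centre of the mouth of the round grey storage tub, 60 mm above the worktop, z up. Outer radius 66 mm at the rim (61 at the foot), wall 4 mm, inner floor 5 mm above the worktop. The tub is fixed to the worktop; it stands in a different place each time
- lid_knob (a point): point on the lid's black central knob (round, 23 mm across, 36 mm high), 21 mm above the lid's plate and 15 mm below the knob's top; z up. Lid home: this point is 26 mm above the tub's rim. Orientation is the lid's: tab1 lies to its +x, tab2 +y, tab3 -x, tab4 -y. The lid weighs 0.25 kg and starts plug down on the worktop
- lid_seat (a point): centre of the underside of the lid's plate, which meets the tub's rim when home. The lid is a grey disc of radius 68 mm, plate 5 mm thick, with a locating plug below (8 mm deep, radius 56 mm, 52 mm at its foot) that fits loosely into the tub's mouth at any turn
- scoop_grip (a point): middle of the scoop's upright black grip plate (10 mm thick along scoop x, 40 mm wide along y), 80 mm above the scoop's underside, 24 mm below the plate's top. Scoop axes: z up, -x towards the pouring lip. Aluminium scoop, 121 mm long, 81 wide, walls 34 high, about 0.18 kg; flat floor 53 mm long before the plate, then a ramp rising 17 degrees to the open lip
- scoop_lip (a point): middle of the scoop's pouring lip, 115 mm ahead (-x) of scoop_grip and 61 mm lower. The magnets slide out over it when the scoop is tipped lip-down by roughly 45 to 70 degrees
- mag1_mid (a point): centre (6 mm above its foot) of a round black whiteboard magnet, 20 mm across, 12 mm thick, 14 g, not really magnetic here; starts flat in the scoop; may be absent
- mag2_mid (a point): centre (6 mm above its foot) of a round black whiteboard magnet, 20 mm across, 12 mm thick, 14 g, not really magnetic here; starts flat in the scoop; may be absent
- mag3_mid (a point): centre (6 mm above its foot) of a round black whiteboard magnet, 20 mm across, 12 mm thick, 14 g, not really magnetic here; starts flat in the scoop; may be absent
- mag4_mid (a point): centre (6 mm above its foot) of a round black whiteboard magnet, 20 mm across, 12 mm thick, 14 g, not really magnetic here; starts flat in the scoop; may be absent
- mag5_mid (a point): centre (6 mm above its foot) of a round black whiteboard magnet, 20 mm across, 12 mm thick, 14 g, not really magnetic here; starts flat in the scoop; may be absent
- mag6_mid (a point): centre (6 mm above its foot) of a round black whiteboard magnet, 20 mm across, 12 mm thick, 14 g, not really magnetic here; starts flat on the worktop, strayed; may be absent
- mag7_mid (a point): centre (6 mm above its foot) of a round black whiteboard magnet, 20 mm across, 12 mm thick, 14 g, not really magnetic here; starts flat on the worktop, strayed; may be absent
- mag8_mid (a point): centre (6 mm above its foot) of a round black whiteboard magnet, 20 mm across, 12 mm thick, 14 g, not really magnetic here; starts flat on the worktop, strayed; may be absent
- mag9_mid (a point): centre (6 mm above its foot) of a round black whiteboard magnet, 20 mm across, 12 mm thick, 14 g, not really magnetic here; starts flat on the worktop, strayed; may be absent
- mag10_mid (a point): centre (6 mm above its foot) of a round black whiteboard magnet, 20 mm across, 12 mm thick, 14 g, not really magnetic here; starts flat on the worktop, strayed; may be absent
- tab1 (a joint): angle in rad of the lid's snap tab 1: 0 standing up at 31 degrees, 0.55 flat down on its stop (snapped). Stiff: it yields to about 4 to 5 N and stays where it is left, so press it until it stops. White, 25 mm wide, 33 long, 4 thick, hinged 38 mm from the lid's centre, pointing outward. Press straight down 58 mm from the centre: top there 18 mm above the plate standing, 4.5 mm down
- tab2 (a joint): angle in rad of the lid's snap tab 2: 0 standing up at 31 degrees, 0.55 flat down on its stop (snapped). Stiff: it yields to about 4 to 5 N and stays where it is left, so press it until it stops. White, 25 mm wide, 33 long, 4 thick, hinged 38 mm from the lid's centre, pointing outward. Press straight down 58 mm from the centre: top there 18 mm above the plate standing, 4.5 mm down
- tab3 (a joint): angle in rad of the lid's snap tab 3: 0 standing up at 31 degrees, 0.55 flat down on its stop (snapped). Stiff: it yields to about 4 to 5 N and stays where it is left, so press it until it stops. White, 25 mm wide, 33 long, 4 thick, hinged 38 mm from the lid's centre, pointing outward. Press straight down 58 mm from the centre: top there 18 mm above the plate standing, 4.5 mm down
- tab4 (a joint): angle in rad of the lid's snap tab 4: 0 standing up at 31 degrees, 0.55 flat down on its stop (snapped). Stiff: it yields to about 4 to 5 N and stays where it is left, so press it until it stops. White, 25 mm wide, 33 long, 4 thick, hinged 38 mm from the lid's centre, pointing outward. Press straight down 58 mm from the centre: top there 18 mm above the plate standing, 4.5 mm down
- eraser_mid (a point): bystander, centre: used pink eraser, 20 x 44 x 12 mm
- staples_mid (a point): bystander, centre: card box of staples, 42 x 68 x 19 mm
- notes_mid (a point): bystander, centre: block of sticky notes, 50 x 50 x 24 mm
- stapler_mid (a point): bystander, centre: black desk stapler, 36 x 141 x 49 mm
- marker_mid (a point): bystander, centre: marker pen lying on its side, 17 x 132 x 19 mm

How it is judged:
By the outcome, as a careful person would: the job done as asked, in the order asked, and still so for the second after the job is handed in, with the robot touching nothing.
Of mag1, mag2, mag3, mag4, mag5 only 3 to 5 are there at a start; the rules pass over those that are not, and their reading is None.
Of mag6, mag7, mag8, mag9, mag10 only 3 to 5 are there at a start; the rules pass over those that are not, and their reading is None.
At some moment in a run one of lid, mag6, mag7, mag8, mag9, mag10 may be knocked a few centimetres aside while the robot is not near it.
It also fails if it takes over 192 s, if anything falls off the work surface, if the arm or the gripper's body presses on something with over 40 N, if the wrist force passes 120 N, or if a joint passes its speed limit or range.

ROBOT

A 7-joint arm with a two-finger parallel gripper is mounted at the origin on a cart in front of the work surface, level with it; the furniture and walls round the work are solid. World frame = base frame: x ahead of the robot, y to its left, z up, the work surface at z = 0. Lengths are in m, angles in rad, forces in N, time in s.
With the tool pointing down it reaches from about 0.425 to 0.8 m from the base axis. Payload 8.3 kg.
Tool frame: the origin (TCP) lies at the very end of the fingers, on their centre line; the grasp point (between the pads) lies 19 mm behind it (env.grip_point_offset is the distance from the TCP to the grasp point, in m); y points along the fingers, z is the direction in which the jaws open and shut, and the axes are right-handed (so a half turn about y gives the same grasp; the last joint's range is limited). The gripper opens to 85 mm and grips with 20 to 120 N. Pads are 22 mm wide; open, the fingers measure 114 mm over their backs; the gripper's body (76 mm by 85 mm) begins 54 mm behind the grasp point. The pads swing forward as they close: fully open they stand 13 mm farther back than shut.
Start: joints at [1.153, 0.383, 0.016, 1.37, -0.006, 1.388, -0.046], TCP at [0.217, -0.586, 0.231] pointing down, gripper open.
Joint ranges: [-2.95, 2.95], [-0.25, 2.06], [-1.52, 1.56], [0.18, 2.33], [-1.44, 4.58], [0.02, 2.06], [-3.01, 3.01]. Speed limits (rad/s): [2.39, 2.39, 3.01, 3.01, 3.14, 3.14, 3.14].

INTERFACE

Orientations are given as a unit quaternion [x, y, z, w].
In Python, from station import env, cams, nets gives the robot as it stands.
- The arm moves only by the tool arm_command, never from a script. Its argument "plan" is a list that holds one entry, the list of rows, each a list of 7 numbers: the opening, from -1 (shut) to 1 (fully open), so that 0 is half open, then the shift along the tool's x, y, z in cm, then the turn, a rotation vector about the tool's x, y, z in degrees. A call has 1 to 20 rows; each row shifts and turns the commanded pose from where the row before left it, along the tool's axes as they then stand; what a row does not reach is not made up. A row lasts 1/10 s, in which the tool goes at most 50 mm and 8.59 degrees, less where a joint would pass 70% of its speed; a pose out of reach is approached as far as the arm can. A call is refused whole if a number of a shift passes 5 or a number of a turn 8.59, either way. A call with a gripper value outside its range is refused whole. The fingers move at their own pace and stop on an object; "grip_force" is the grip in N (left out, the last holds). Time passes only in rows, so rows that do not move let the fingers close. It gives the time, the measured TCP pose, the force and the opening at its end, in the units of the state.
- env.state(): the state, without advancing time (a new reading comes with each control period).
- cams.grab_frame(name): name is "scene" or "top" or "wrist"; returns the picture (420x560x3 uint8, blue, green, red); there is no depth.
- cams.calibration(name): a dict with "camera_matrix" (3x3 intrinsics, pixels), "origin" and "rotation" of the camera in the world; the wrist camera has in their place "mount" (4x4, takes a point from camera to tool coordinates, whose origin is the TCP and whose axes are the tool frame's). Camera axes: x right, y down, z forward; pixel columns grow to the right and rows downward; lengths in m; the calibration is good to about 2 mm. A picture is of the moment at which its call begins: read the wrist's pose just before it. calibration takes no time and is no camera call.
- env.finish_job(): hands the job in, once; it reports no verdict.
Trained networks look in the newest picture that a camera, given by its name, has taken for a name from the list of things; names that differ only in an ending like _2 or _b are one class to them, and where a whole thing is asked for, a point or a joint stands for the part that bears it (a point fixed in the world has none). Each returns a list of dicts, best first, with "conf" (0 to 1); they miss things now and then, are a little off and sometimes report something else, mostly with a low value. They report only what shows in the picture. A call takes as long as a camera call.
- nets.masks_of(name, camera): "region" (420x560 bool, what is visible of it) and "rect" ([left, top, width, height] in pixels, round what is visible of it).
The state is a dict: "t": time; "joints": joint angles; "qvel": joint speeds; "tau": joint torques, N m; "position": TCP position; "tcp_rot": TCP orientation; "ft_force": force on the tool from outside, world axes, zero at the start; "ft_torque": the same for the moment, N m; "opening": opening from 0.0 (shut) to 1.0 (fully open).
Only numpy, scipy, OpenCV 4.12 (cv2) and the standard library are available. Lean on these libraries where they do the work, as an engineer would, in place of code of your own. Each camera call takes 0.05 s, during which the arm holds its last target.

## Working session

There is one attempt and no reset: what is moved stays moved. The work goes in short steps, Python scripts to look and compute and a tool call to move; the robot and the scene stay as the last step left them, time stands still between calls to the robot, and variables do not carry over. Pictures are saved under pics/ and viewed, and the job is handed in when it is done.

Besides the shell and the picture viewer there is one more tool, called after ">>>" as name(argument=value, ...), one argument or row to a line, values as JSON. arm_command: Moves the arm, as the interface text tells. Its arguments: {"type":"object","properties":{"plan":{"type":"array","items":{"type":"array","items":{"type":"array","items":{"type":"number"}}}},"grip_force":{"type":"number"}},"required":["plan"]}

```bash
ls; mkdir -p pics; python3 - <<'E'
from station import env,cams,nets
import cv2
s=env.state();print({k:s[k] for k in s})
for n in ["scene","top"]:
    f=cams.grab_frame(n);cv2.imwrite(f"pics/a_{n}.png",f)
    c=cams.calibration(n);print(n,c)
print(cams.calibration("wrist"), env.grip_point_offset)
E
```

```text
pics
{'t': 0.0, 'joints': array([ 1.15313341,  0.38426871,  0.01640243,  1.37118245, -0.00633617,
        1.38818703, -0.04650706]), 'qvel': array([ 6.10778423e-05, -2.02267507e-03,  6.57017866e-04, -3.04480239e-04,
        8.37989366e-04, -9.85470125e-04,  3.31721820e-04]), 'tau': array([ 3.70224461e-04, -6.27599573e+01,  8.44488200e-01, -3.71827519e+01,
        1.64853630e-02,  1.42931819e-02,  1.73742450e-05]), 'position': array([ 0.21695685, -0.58559022,  0.23024723]), 'tcp_rot': array([-0.12490816,  0.69670392, -0.69531575,  0.12464992]), 'ft_force': array([-0.11243816,  0.46268834, -0.35613431]), 'ft_torque': array([-0.01182452, -0.02318882, -0.01861091]), 'opening': 0.9988199358298512}
scene {'camera_matrix': array([[534.06527338,   0.        , 280.41038372],
       [  0.        , 534.06527338, 207.62336186],
       [  0.        ,   0.        ,   1.        ]]), 'origin': array([-1.01671774, -0.87913383,  0.91937146]), 'rotation': array([ 0.73352155, -0.41686452,  0.25961746, -0.4698605 ])}
top {'camera_matrix': array([[408.73510811,   0.        , 277.42677371],
       [  0.        , 408.73510811, 209.63823816],
       [  0.        ,   0.        ,   1.        ]]), 'origin': array([0.4022509 , 0.08334173, 1.32742508]), 'rotation': array([ 0.71155784, -0.7002397 ,  0.04673559, -0.03414063])}
{'camera_matrix': array([[338.05711709,   0.        , 278.84958413],
       [  0.        , 338.05711709, 212.29590309],
       [  0.        ,   0.        ,   1.        ]]), 'mount': array([[ 1.64480813e-04,  9.49246704e-01,  3.14532460e-01,
        -8.12993458e-02],
       [ 5.77165472e-04, -3.14532502e-01,  9.49246529e-01,
        -1.43108260e-01],
       [ 9.99999820e-01,  2.54044349e-05, -5.99606983e-04,
         7.81059919e-04],
       [ 0.00000000e+00,  0.00000000e+00,  0.00000000e+00,
         1.00000000e+00]])} 0.0187
```

View pics/a_top.png

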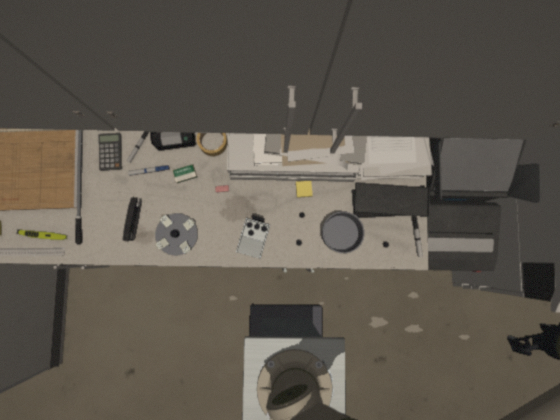

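View pics/a_scene.png

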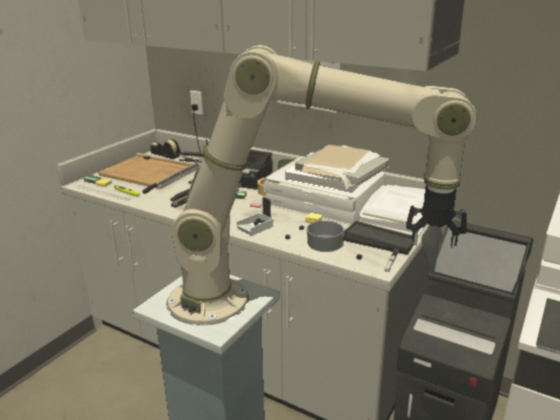

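```bash
cat > h.py <<'E'
from station import env,cams,nets
import cv2,numpy as np
from scipy.spatial.transform import Rotation as R
def campose(n,s=None):
    c=cams.calibration(n);K=c['camera_matrix']
    if n=='wrist':
        s=s or env.state();T=np.eye(4);T[:3,:3]=R.from_quat(s['tcp_rot']).as_matrix();T[:3,3]=s['position']
        M=T@c['mount'];return K,M[:3,:3],M[:3,3]
    return K,R.from_quat(c['rotation']).as_matrix(),np.array(c['origin'])
def px2w(P,u,v,z):
    K,Rm,o=P;d=Rm@np.linalg.inv(K)@np.array([u,v,1.]);t=(z-o[2])/d[2];return o+t*d
def w2px(P,p):
    K,Rm,o=P;q=K@(Rm.T@(np.array(p)-o));return q[:2]/q[2]
def tool():
    s=env.state();return R.from_quat(s['tcp_rot']).as_matrix(),s['position'],s
def save(f,name,crop=None,k=1):
    if crop: x0,y0,x1,y1=crop;f=f[y0:y1,x0:x1]
    f=cv2.resize(f,None,fx=k,fy=k,interpolation=cv2.INTER_CUBIC);cv2.imwrite('pics/'+name,f)
E
python3 - <<'E'
from h import *
P=campose('top')
print(P[1]); 
f=cv2.imread('pics/a_top.png');save(f,'b1.png',(120,170,320,270),4);save(f,'b2.png',(250,170,450,270),4)
for n in ["lid_knob","scoop_grip","mag1_mid","tub_rim","stapler_mid","marker_mid","eraser_mid","staples_mid","notes_mid","tab1"]:
    r=nets.masks_of(n,'top')
    print(n,[(round(d['conf'],2),[int(x) for x in d['rect']]) for d in r][:14])
for n,u,v,z in [('lid',175,234,.03),('tub',341,232,.06),('edge',300,268,0),('m',302,215,.01),('m',299,242,.01),('m',386,244,.01)]:
    print(n,px2w(P,u,v,z))
E
```

```text
[[ 0.01496029 -0.99333094  0.11432339]
 [-0.99971327 -0.01699756 -0.01686616]
 [ 0.0186969  -0.11403829 -0.9933004 ]]
lid_knob [(0.6, [155, 214, 42, 42]), (0.38, [172, 164, 24, 18])]
scoop_grip [(0.63, [236, 215, 32, 41])]
mag1_mid []
tub_rim [(0.76, [323, 210, 38, 42])]
stapler_mid [(0.58, [124, 195, 19, 45]), (0.55, [152, 214, 47, 41])]
marker_mid [(0.55, [414, 214, 9, 44])]
eraser_mid [(0.65, [216, 185, 13, 5])]
staples_mid [(0.74, [172, 166, 22, 18])]
notes_mid [(0.56, [296, 178, 15, 13])]
tab1 [(0.55, [160, 215, 11, 13]), (0.46, [156, 238, 11, 10]), (0.43, [183, 219, 12, 12])]
lid [0.46858123 0.38374236 0.03      ]
tub [ 0.48148532 -0.13703017  0.06      ]
edge [ 0.36712966 -0.01471874  0.        ]
m [ 0.53773901 -0.01900064  0.01      ]
m [ 0.45022724 -0.01004014  0.01      ]
m [ 0.44817889 -0.29139006  0.01      ]
```

View pics/b1.png

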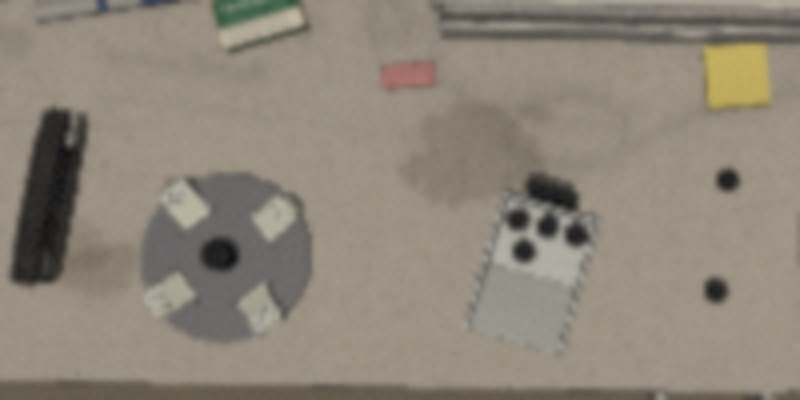

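View pics/b2.png

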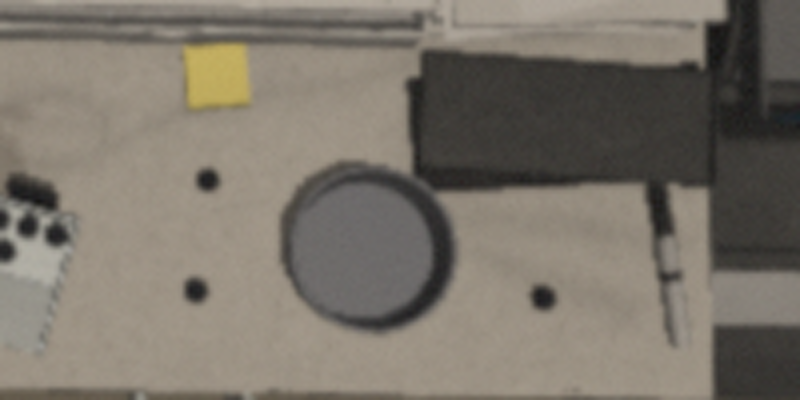

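```bash
cat >> h.py <<'E'
def go(target,yawz=None):
    """print shift (cm, tool axes now) to target TCP and turn about tool y for tool z to point at world yaw yawz deg"""
    Rm,p,s=tool();d=Rm.T@(np.array(target)-p)*100
    z=Rm[:,2];cur=np.degrees(np.arctan2(z[1],z[0]))
    print('t',round(s['t'],1),'pos',p.round(4),'F',s['ft_force'].round(1),'op',round(s['opening'],3),'toolz yaw',round(cur,2),'tooly',Rm[:,1].round(3))
    print(' shift cm',d.round(2),'|d|',round(np.linalg.norm(d),2))
    if yawz is not None:
        t=(yawz-cur+180)%360-180
        print(' turn about tool y:',round(-t*np.sign(-Rm[2,1]),2),' j7',s['joints'][6].round(2))
E
python3 - <<'E'
from h import *
Rm,p,s=tool();print(Rm.round(3))
P=campose('top')
for n,u,v,z in [('grip',120+552/4,170+180/4,.104),('lip',120+515/4,170+340/4,.019),('L',120+468/4,170+328/4,.05),('R',120+562/4,170+352/4,.05)]:
    print(n,px2w(P,u,v,z).round(3))
go([.5,.1,.32],-14)
E
```

```text
[[-0.938  0.     0.347]
 [-0.347 -0.    -0.938]
 [-0.    -1.     0.   ]]
grip [0.526 0.121 0.104]
lip [0.406 0.15  0.019]
L [0.415 0.185 0.05 ]
R [0.397 0.112 0.05 ]
t 0.6 pos [ 0.2172 -0.5861  0.2313] F [-0.4 -0.8 -0.3] op 0.999 toolz yaw -69.67 tooly [ 0. -0. -1.]
 shift cm [-50.36  -8.87 -54.5 ] |d| 74.74
 turn about tool y: -55.67  j7 -0.05
```

>>> arm_command(
  plan=[
    [[1,-1,-2.2,-1,0,0,0],[1,-2,-2.2,-2,0,0,0],[1,-2.7,-2.2,-2.9,0,0,0],[1,-2.7,-2.2,-2.9,0,0,0],[1,-2.7,0,-2.9,0,0,0],[1,-2.7,0,-2.9,0,0,0],[1,-2.7,0,-2.9,0,0,0],[1,-2.7,0,-2.9,0,0,0],[1,-2.7,0,-2.9,0,0,0],[1,-2.7,0,-2.9,0,0,0],[1,-2.7,0,-2.9,0,0,0],[1,-2.7,0,-2.9,0,0,0],[1,-2.7,0,-2.9,0,0,0],[1,-2.7,0,-2.9,0,0,0],[1,-2.7,0,-2.9,0,0,0],[1,-2.7,0,-2.9,0,0,0],[1,-2.7,0,-2.9,0,0,0],[1,-2.7,0,-2.9,0,0,0],[1,-2,0,-2.5,0,0,0],[1,-1.5,0,-2,0,0,0]],
  ],
)

```text
t: 2.6
position: [0.4962, 0.0944, 0.3195]
tcp_rot: [-0.125, 0.696, -0.696, 0.126]
ft_force: [0.8, -0.1, 0.2]
opening: 0.999
```

>>> arm_command(
  plan=[
    [[1,0,0,0,0,-4,0],[1,0,0,0,0,-8,0],[1,0,0,0,0,-8,0],[1,0,0,0,0,-8,0],[1,0,0,0,0,-8,0],[1,0,0,0,0,-8,0],[1,0,0,0,0,-8,0],[1,0,0,0,0,-4,0],[1,0,0,0,0,0,0],[1,0,0,0,0,0,0]],
  ],
)

```text
t: 3.6
position: [0.4959, 0.092, 0.3194]
tcp_rot: [0.436, -0.556, 0.557, -0.436]
ft_force: [1.0, 1.5, 0.3]
opening: 0.998
```

```bash
python3 - <<'E'
from h import *
go([.526,.121,.1],-14)
f=cams.grab_frame('wrist');cv2.imwrite('pics/w1.png',f)
print(tool()[2]['joints'].round(3))
E
```

```text
t 3.6 pos [0.4959 0.092  0.3194] F [1.  1.5 0.3] op 0.998 toolz yaw -13.81 tooly [ 0. -0. -1.]
 shift cm [-3.54 21.94  2.22] |d| 22.34
 turn about tool y: 0.19  j7 -0.57
[ 0.432  0.154 -0.767  1.507  0.107  1.523 -0.574]
```

View pics/w1.png

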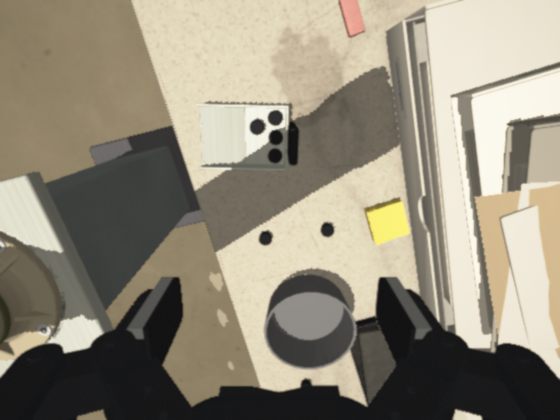

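```bash
python3 - <<'E'
from h import *
f=cv2.imread('pics/w1.png');save(f,'w1a.png',(190,90,320,180),6);save(f,'w1b.png',(220,210,380,410),3.5)
E
```

```text
(no output)
```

View pics/w1a.png

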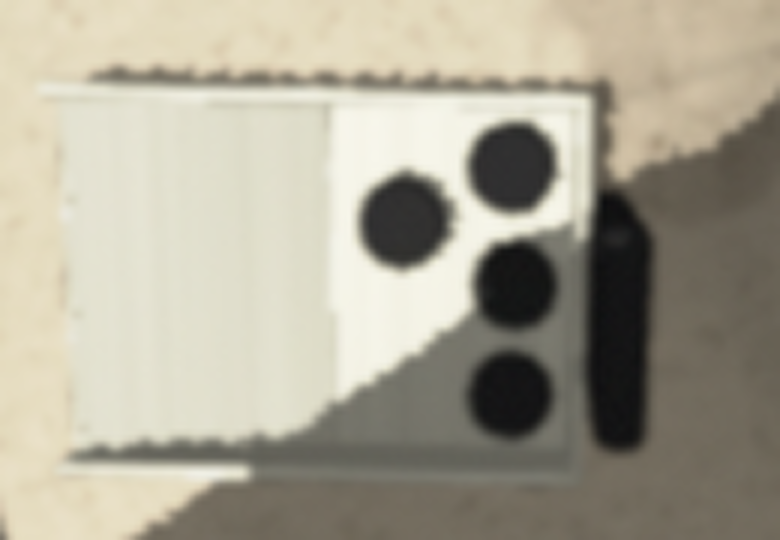

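View pics/w1b.png

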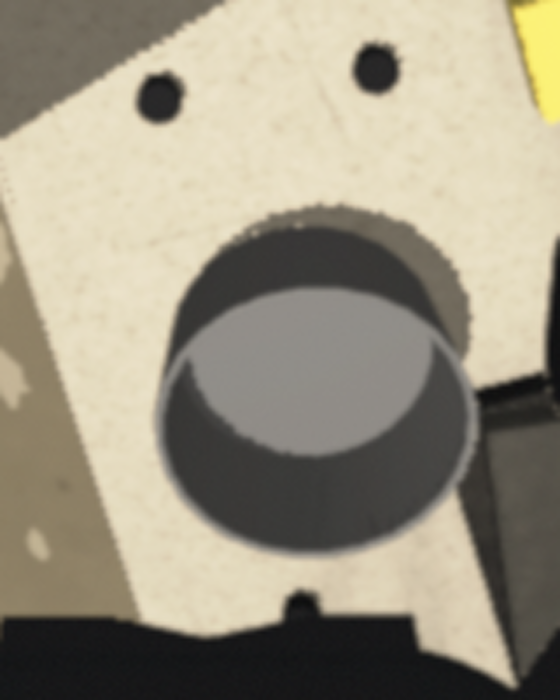

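```bash
python3 - <<'E'
from h import *
P=campose('wrist')
g=px2w(P,190+621/6,90+325/6,.104);print('grip',g.round(4))
for n,u,v,z in [('wallL',190+330/6,90+90/6,.034),('wallR',190+330/6,90+473/6,.034),('lip',190+68/6,90+275/6,.019),('backmid',190+585/6,90+285/6,.034)]: print(n,px2w(P,u,v,z).round(4))
c=lambda x,y:(220+x/3.5,210+y/3.5)
for n,x,y,z in [('m1',160,98,.008),('m2',377,69,.008),('rimL',158,420,.06),('rimR',474,420,.06),('rimT',316,290,.06),('rimB',310,552,.06)]: print(n,px2w(P,*c(x,y),z).round(4))
yaw=np.radians(-13.8);ax=np.array([np.cos(yaw),np.sin(yaw),0])
print('lip pred',(g-ax*.115).round(4))
go([g[0],g[1],.08-.0187],-13.8)
E
```

```text
grip [0.5204 0.124  0.104 ]
wallL [0.475  0.1746 0.034 ]
wallR [0.454  0.0995 0.034 ]
lip [0.4089 0.1517 0.019 ]
backmid [0.5159 0.1248 0.034 ]
m1 [ 0.4521 -0.0098  0.008 ]
m2 [ 0.5421 -0.0187  0.008 ]
rimL [ 0.4233 -0.1255  0.06  ]
rimR [ 0.5476 -0.1561  0.06  ]
rimT [ 0.4981 -0.0819  0.06  ]
rimB [ 0.469  -0.2052  0.06  ]
lip pred [0.4087 0.1515 0.104 ]
t 3.6 pos [0.4959 0.092  0.3194] F [-0.2 -0.4 -0.2] op 0.999 toolz yaw -13.8 tooly [ 0. -0. -1.]
 shift cm [-3.7  25.81  1.61] |d| 26.12
 turn about tool y: 0.0  j7 -0.57
```

>>> arm_command(
  plan=[
    [[1,-0.6,1,0.3,0,0,0],[1,-0.8,2,0.4,0,0,0],[1,-1,2,0.4,0,0,0],[1,-0.8,2,0.4,0,0,0],[1,-0.5,2,0.1,0,0,0],[1,0,2,0,0,0,0],[1,0,2,0,0,0,0],[1,0,2,0,0,0,0],[1,0,2,0,0,0,0],[1,0,2,0,0,0,0],[1,0,2,0,0,0,0],[1,0,2,0,0,0,0],[1,0,1.5,0,0,0,0],[1,0,1,0,0,0,0],[1,0,0.3,0,0,0,0],[1,0,0,0,0,0,0],[1,0,0,0,0,0,0]],
  ],
)

```text
t: 5.35
position: [0.5208, 0.1245, 0.0621]
tcp_rot: [0.436, -0.556, 0.556, -0.437]
ft_force: [0.9, -0.1, 0.0]
opening: 1.002
```

```bash
python3 - <<'E'
from h import *
go([.5204,.124,.061],-14)
f=cams.grab_frame('wrist');cv2.imwrite('pics/w2.png',f)
E
```

```text
t 5.3 pos [0.5208 0.1245 0.0621] F [ 0.9 -0.1  0. ] op 1.002 toolz yaw -13.68 tooly [ 0.001  0.    -1.   ]
 shift cm [ 0.06  0.11 -0.03] |d| 0.13
 turn about tool y: 0.32  j7 -0.8
```

View pics/w2.png

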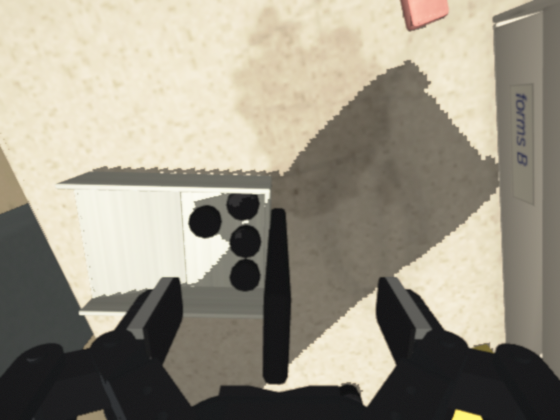

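>>> arm_command(
  plan=[
    [[-1,0,0.1,0,0,0,0],[-1,0,0,0,0,0,0],[-1,0,0,0,0,0,0],[-1,0,0,0,0,0,0],[-1,0,0,0,0,0,0],[-1,0,0,0,0,0,0],[-1,0,0,0,0,0,0],[-1,0,0,0,0,0,0],[-1,0,0,0,0,0,0],[-1,0,0,0,0,0,0]],
  ],
  grip_force=80,
)

```text
t: 6.4
position: [0.5203, 0.1243, 0.0605]
tcp_rot: [0.437, -0.556, 0.556, -0.437]
ft_force: [-0.4, 0.3, 3.7]
opening: 0.107
```

>>> arm_command(
  plan=[
    [[-1,0,-0.3,0,0,0,0],[-1,0,-0.7,0,0,0,0],[-1,0,-1,0,0,0,0],[-1,0,-1.5,0,0,0,0],[-1,0,-1.5,0,0,0,0],[-1,0,-1.5,0,0,0,0],[-1,0,-1.5,0,0,0,0],[-1,0,-1,0,0,0,0],[-1,0,-0.5,0,0,0,0],[-1,0,0,0,0,0,0]],
  ],
)

```text
t: 7.4
position: [0.5206, 0.1243, 0.1561]
tcp_rot: [0.437, -0.556, 0.556, -0.437]
ft_force: [-0.1, -1.4, -3.3]
opening: 0.103
```

```bash
python3 - <<'E'
from h import *
# lip target: tub centre + s*0.02, s=-y ; TCP = lip + .115 s
tub=np.array([.4845,-.142]);lipz=.135
go([tub[0],tub[1]-.02-.115,lipz+.0423],-90)
f=cams.grab_frame('wrist');cv2.imwrite('pics/w3.png',f)
E
```

```text
t 7.4 pos [0.5206 0.1243 0.1561] F [-0.1 -1.4 -3.3] op 0.103 toolz yaw -13.68 tooly [ 0.001  0.    -1.   ]
 shift cm [39.84 -2.13  5.99] |d| 40.35
 turn about tool y: 76.32  j7 -0.73
```

View pics/w3.png

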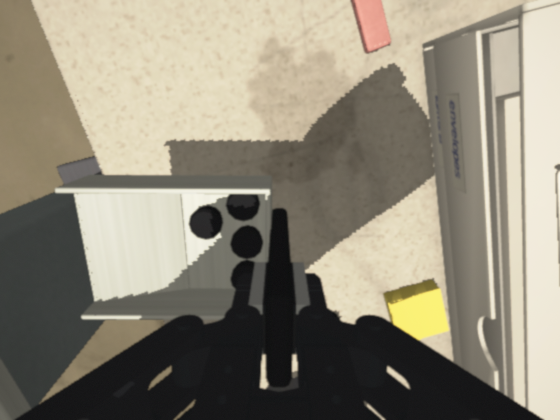

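>>> arm_command(
  plan=[
    [[-1,0.5,-0.3,0.1,0,0,0],[-1,1.3,-0.3,0.2,0,0,0],[-1,2,-0.3,0.3,0,0,0],[-1,2.4,-0.3,0.4,0,0,0],[-1,2.4,-0.3,0.4,0,0,0],[-1,2.4,-0.3,0.4,0,0,0],[-1,2.4,-0.3,0.4,0,0,0],[-1,2.4,0,0.4,0,0,0],[-1,2.4,0,0.4,0,0,0],[-1,2.4,0,0.4,0,0,0],[-1,2.4,0,0.4,0,0,0],[-1,2.4,0,0.4,0,0,0],[-1,2.4,0,0.4,0,0,0],[-1,2.4,0,0.4,0,0,0],[-1,2.4,0,0.4,0,0,0],[-1,2.4,0,0.4,0,0,0],[-1,2.2,0,0.2,0,0,0],[-1,1.5,0,0.1,0,0,0],[-1,1,0,0,0,0,0],[-1,0.5,0,0,0,0,0]],
  ],
)

```text
t: 9.45
position: [0.4841, -0.2814, 0.176]
tcp_rot: [-0.437, 0.556, -0.556, 0.437]
ft_force: [0.3, -0.4, -2.3]
opening: 0.106
```

>>> arm_command(
  plan=[
    [[-1,0,0,0,0,2,0],[-1,0,0,0,0,4,0],[-1,0,0,0,0,6,0],[-1,0,0,0,0,6,0],[-1,0,0,0,0,6,0],[-1,0,0,0,0,6,0],[-1,0,0,0,0,6,0],[-1,0,0,0,0,6,0],[-1,0,0,0,0,6,0],[-1,0,0,0,0,6,0],[-1,0,0,0,0,6,0],[-1,0,0,0,0,6,0],[-1,0,0,0,0,5,0],[-1,0,0,0,0,3,0],[-1,0,0,0,0,2.3,0],[-1,0,0,0,0,0,0],[-1,0,0,0,0,0,0]],
  ],
)

```text
t: 11.15
position: [0.4847, -0.28, 0.1763]
tcp_rot: [-0.001, 0.707, -0.707, 0.001]
ft_force: [-0.0, 0.6, -2.8]
opening: 0.109
```

```bash
python3 - <<'E'
from h import *
tub=np.array([.4845,-.142]);lipz=.135
go([tub[0],tub[1]-.02-.115,lipz+.0423],-90)
f=cams.grab_frame('wrist');cv2.imwrite('pics/w4.png',f);print(tool()[2]['joints'].round(2))
E
```

```text
t 11.2 pos [ 0.4847 -0.28    0.1763] F [-0.   0.6 -2.8] op 0.109 toolz yaw -89.82 tooly [-0.  0. -1.]
 shift cm [ 0.02 -0.1  -0.3 ] |d| 0.32
 turn about tool y: 0.18  j7 -1.19
[ 0.75  0.3  -0.35  1.62  0.11  1.24 -1.19]
```

View pics/w4.png

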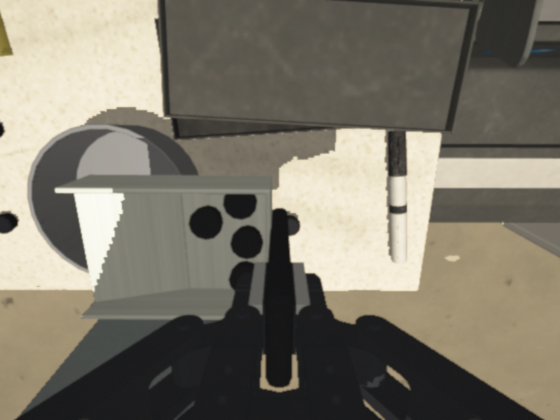

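>>> arm_command(
  plan=[
    [[-1,0,-0.5,-0.2,2.5,0,0],[-1,0,-0.99,-0.41,5,0,0],[-1,0,-0.99,-0.41,5,0,0],[-1,0,-0.99,-0.41,5,0,0],[-1,0,-0.99,-0.41,5,0,0],[-1,0,-0.5,-0.2,2.5,0,0],[-1,0,0,0,0,0,0],[-1,0,0,0,0,0,0]],
  ],
)

```text
t: 12.0
position: [0.4844, -0.252, 0.221]
tcp_rot: [0.001, -0.538, 0.843, -0.0]
ft_force: [-0.7, -0.5, -3.8]
opening: 0.104
```

```bash
cat >> h.py <<'E'
def lip(tl=(.4845,-.122-.04,.085)):
    Rm,p,s=tool();L=p-Rm[:,2]*.115+Rm[:,1]*.0423
    th=np.degrees(np.arcsin(Rm[2,2]))
    print('tilt',th.round(2),'lip',L.round(4),'joints',s['joints'].round(2),'to target tool cm',(Rm.T@(np.array(tl)-L)*100).round(2),'F',s['ft_force'].round(1))
E
python3 - <<'E'
from h import *
lip()
E
```

```text
tilt 24.92 lip [ 0.4843 -0.1655  0.1342] joints [ 0.5   0.15 -0.39  1.77  0.52  1.23 -1.64] to target tool cm [-0.02  4.31 -2.39] F [-0.7 -0.5 -3.8]
```

>>> arm_command(
  plan=[
    [[-1,0,0.8,-0.4,0,0,0],[-1,0,1.4,-0.8,0,0,0],[-1,0,1.3,-0.8,0,0,0],[-1,0,0.8,-0.4,0,0,0],[-1,0,-0.5,-0.2,2.5,0,0],[-1,0,-0.99,-0.41,5,0,0],[-1,0,-0.99,-0.41,5,0,0],[-1,0,-0.99,-0.41,5,0,0],[-1,0,-0.5,-0.2,2.5,0,0],[-1,0,0,0,0,0,0],[-1,0,0,0,0,0,0]],
  ],
)

```text
t: 13.1
position: [0.4844, -0.2136, 0.1956]
tcp_rot: [0.001, -0.383, 0.924, -0.0]
ft_force: [-1.8, -1.1, -3.1]
opening: 0.104
```

```bash
python3 - <<'E'
from h import *
lip()
f=cams.grab_frame('wrist');cv2.imwrite('pics/w5.png',f)
E
```

```text
tilt 44.9 lip [ 0.4843 -0.162   0.0845] joints [ 0.25  0.24 -0.44  1.91  0.9   1.35 -2.13] to target tool cm [-0.02 -0.03  0.04] F [-1.8 -1.1 -3.1]
```

View pics/w5.png

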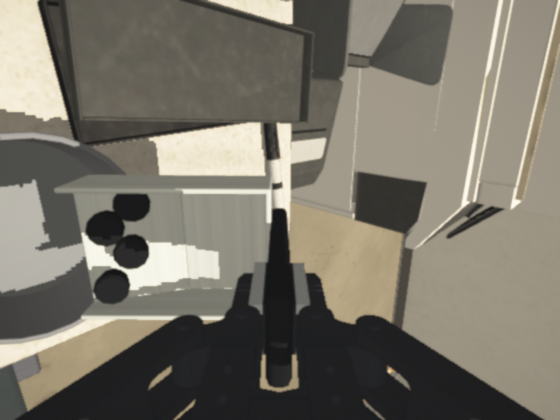

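>>> arm_command(
  plan=[
    [[-1,0,-0.5,-0.2,2.5,0,0],[-1,0,-0.99,-0.41,5,0,0],[-1,0,-0.99,-0.41,5,0,0],[-1,0,-0.99,-0.41,5,0,0],[-1,0,-0.5,-0.2,2.5,0,0],[-1,0,0,0,0,0,0],[-1,0,0,0,0,0,0],[-1,0,0,0,0,0,0],[-1,0,0,0,0,0,0]],
  ],
)

```text
t: 14.05
position: [0.4843, -0.1733, 0.2082]
tcp_rot: [-0.001, -0.217, 0.976, 0.001]
ft_force: [0.4, 0.4, -2.3]
opening: 0.107
```

```bash
python3 - <<'E'
from h import *
lip()
f=cams.grab_frame('wrist');cv2.imwrite('pics/w6.png',f)
f=cams.grab_frame('top');save(f,'t6.png',(220,160,420,270),4)
E
```

```text
tilt 64.95 lip [ 0.4845 -0.163   0.0861] joints [ 0.01  0.42 -0.45  1.92  1.12  1.66 -2.45] to target tool cm [ 0.   -0.04 -0.14] F [ 0.4  0.4 -2.3]
```

View pics/w6.png

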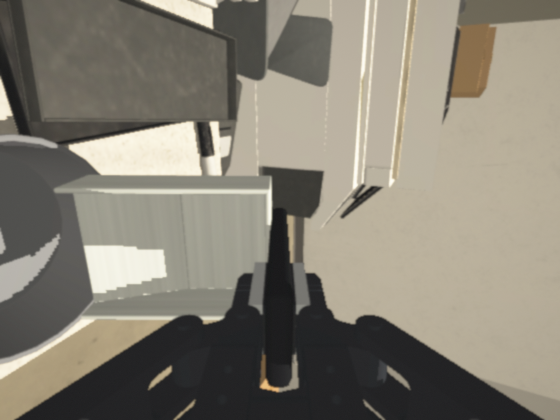

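View pics/t6.png

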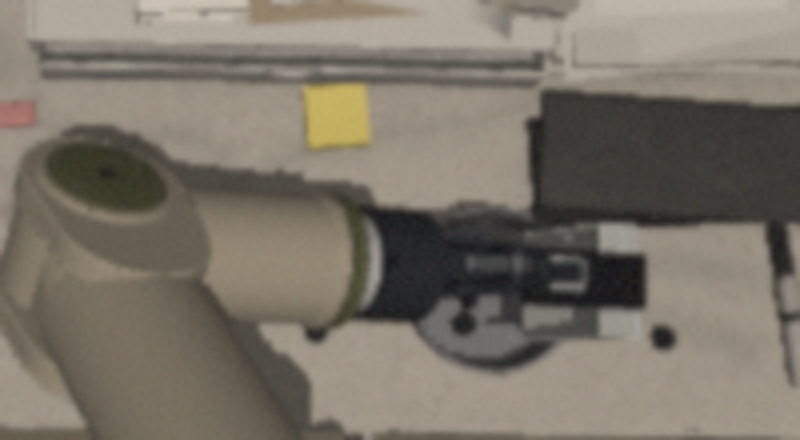

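>>> arm_command(
  plan=[
    [[-1,0,-0.5,1,0,0,0],[-1,0,-0.7,1.6,0,0,0],[-1,0,-0.5,1,0,0,0],[-1,0,0.8,0.2,-4,0,0],[-1,0,1.6,0.5,-8,0,0],[-1,0,1.6,0.5,-8,0,0],[-1,0,1.6,0.5,-8,0,0],[-1,0,1.6,0.5,-8,0,0],[-1,0,1.6,0.5,-8,0,0],[-1,0,1.6,0.5,-8,0,0],[-1,0,1.6,0.5,-8,0,0],[-1,0,0.8,0.2,-5,0,0],[-1,0,0,0,0,0,0],[-1,0,0,0,0,0,0]],
  ],
)

```text
t: 15.55
position: [0.4841, -0.2748, 0.1722]
tcp_rot: [0.0, -0.707, 0.708, 0.0]
ft_force: [0.2, 1.3, -2.8]
opening: 0.108
```

>>> arm_command(
  plan=[
    [[-1,0,0,0,0,-4,0],[-1,0,0,0,0,-8,0],[-1,0,0,0,0,-8,0],[-1,0,0,0,0,-8,0],[-1,0,0,0,0,-8,0],[-1,0,0,0,0,-8,0],[-1,0,0,0,0,-8,0],[-1,0,0,0,0,-8,0],[-1,0,0,0,0,-8,0],[-1,0,0,0,0,-6,0],[-1,0,0,0,0,-2,0],[-1,0,0,0,0,0,0]],
  ],
)

```text
t: 16.75
position: [0.4854, -0.2724, 0.1731]
tcp_rot: [0.437, -0.555, 0.557, -0.437]
ft_force: [1.1, -0.3, -2.6]
opening: 0.109
```

```bash
python3 - <<'E'
from h import *
go([.5204,.124,.085],-14); lip()
f=cams.grab_frame('wrist');save(f,'w7.png')
f=cams.grab_frame('top');save(f,'t7.png',(120,160,440,270),2.5)
E
```

```text
t 16.8 pos [ 0.4854 -0.2724  0.1731] F [ 1.1 -0.3 -2.6] op 0.109 toolz yaw -13.7 tooly [ 0.001 -0.002 -1.   ]
 shift cm [-39.35   8.73  -6.01] |d| 40.76
 turn about tool y: 0.3  j7 0.09
tilt 0.08 lip [ 0.3737 -0.2452  0.1307] joints [ 0.87  0.31 -0.51  1.63  0.16  1.24  0.09] to target tool cm [-10.72   4.56   8.78] F [ 1.1 -0.3 -2.6]
```

View pics/t7.png

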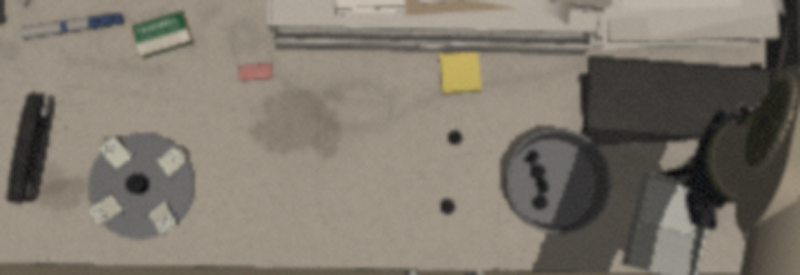

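View pics/w7.png

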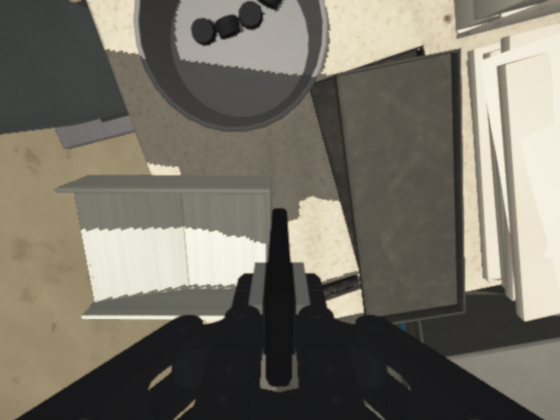

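>>> arm_command(
  plan=[
    [[-1,-0.5,0,-0.1,0,0,0],[-1,-1.3,0,-0.2,0,0,0],[-1,-2,0,-0.3,0,0,0],[-1,-2.4,0,-0.4,0,0,0],[-1,-2.4,0,-0.4,0,0,0],[-1,-2.4,0,-0.4,0,0,0],[-1,-2.4,0,-0.4,0,0,0],[-1,-2.4,0,-0.4,0,0,0],[-1,-2.4,0,-0.4,0,0,0],[-1,-2.4,0,-0.4,0,0,0],[-1,-2.4,0,-0.4,0,0,0],[-1,-2.4,0,-0.4,0,0,0],[-1,-2.4,0,-0.4,0,0,0],[-1,-2.4,0,-0.4,0,0,0],[-1,-2.4,0,-0.4,0,0,0],[-1,-2.4,0,-0.4,0,0,0],[-1,-2.1,0,-0.2,0,0,0],[-1,-1.3,0,0,0,0,0],[-1,-0.9,0,0,0,0,0],[-1,-0.5,0,0,0,0,0]],
  ],
)

```text
t: 18.85
position: [0.5223, 0.1269, 0.1721]
tcp_rot: [-0.436, 0.557, -0.557, 0.436]
ft_force: [0.0, -0.7, -2.0]
opening: 0.109
```

>>> arm_command(
  plan=[
    [[-1,0,1,0,0,0,0],[-1,0,2,0,0,0,0],[-1,0,2,0,0,0,0],[-1,0,2,0,0,0,0],[-1,0,2,0,0,0,0],[-1,0,1,0,0,0,0],[-1,0,0.5,0,0,0,0],[-1,0,0,0,0,0,0],[-1,0,0,0,0,0,0]],
  ],
)

```text
t: 19.75
position: [0.5229, 0.1263, 0.0679]
tcp_rot: [0.435, -0.557, 0.557, -0.436]
ft_force: [0.9, 0.5, -2.8]
opening: 0.105
```

```bash
python3 - <<'E'
from h import *
go([.5204,.124,.061],-14); lip()
E
```

```text
t 19.8 pos [0.5229 0.1263 0.0679] F [ 0.9  0.5 -2.8] op 0.105 toolz yaw -13.99 tooly [ 0.001  0.    -1.   ]
 shift cm [ 0.28  0.68 -0.19] |d| 0.76
 turn about tool y: 0.01  j7 -0.79
tilt 0.06 lip [0.4113 0.1541 0.0254] joints [ 0.27  0.43 -0.69  1.79  0.32  1.03 -0.79] to target tool cm [28.9  -5.96 14.74] F [ 0.9  0.5 -2.8]
```

Descend to touch, release half way, then rise.

>>> arm_command(
  plan=[
    [[-1,0,0.4,0,0,0,0],[-1,0,0.2,0,0,0,0],[-1,0,0.1,0,0,0,0],[-1,0,0,0,0,0,0],[-1,0,0,0,0,0,0],[-0.3,0,0,0,0,0,0],[-0.3,0,0,0,0,0,0],[-0.3,0,0,0,0,0,0],[-0.3,0,0,0,0,0,0],[-0.3,0,-0.5,0,0,0,0],[-0.3,0,-1,0,0,0,0],[-0.3,0,-2,0,0,0,0],[-0.3,0,-3,0,0,0,0],[-0.3,0,-4,0,0,0,0],[-0.3,0,-4,0,0,0,0],[-0.3,0,-4,0,0,0,0],[-0.3,0,-2,0,0,0,0],[-0.3,0,0,0,0,0,0]],
  ],
)

```text
t: 21.55
position: [0.5237, 0.1272, 0.2697]
tcp_rot: [0.433, -0.556, 0.558, -0.438]
ft_force: [0.5, 0.3, -0.3]
opening: 0.349
```

```bash
python3 - <<'E'
from h import *
f=cams.grab_frame('wrist');cv2.imwrite('pics/w8.png',f)
f=cams.grab_frame('top');save(f,'t8.png',(120,160,440,270),2.5)
go([.542,-.019,.15],-14)
P=campose('wrist')
for n in ['mag6_mid']:
  for cam in ['wrist','top']:
    r=nets.masks_of(n,cam);print(cam,[(round(d['conf'],2),[int(x) for x in d['rect']],px2w(campose(cam),d['rect'][0]+d['rect'][2]/2,d['rect'][1]+d['rect'][3]/2,.008).round(3)) for d in r][:14])
E
```

```text
t 21.6 pos [0.5223 0.1264 0.2658] F [ 0.6  0.1 -0.2] op 0.349 toolz yaw -13.96 tooly [ 0.001  0.    -1.   ]
 shift cm [13.64 11.58  5.4 ] |d| 18.69
 turn about tool y: 0.04  j7 -0.68
wrist []
top []
```

View pics/w8.png

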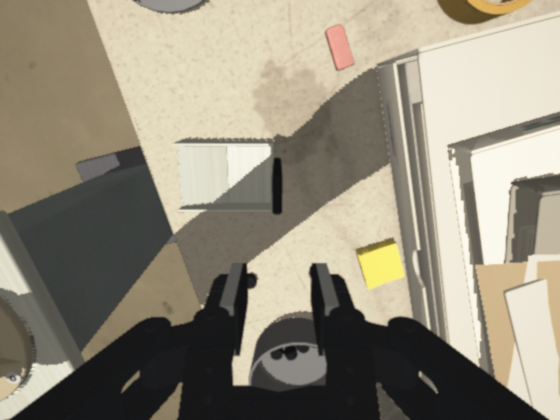

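View pics/t8.png

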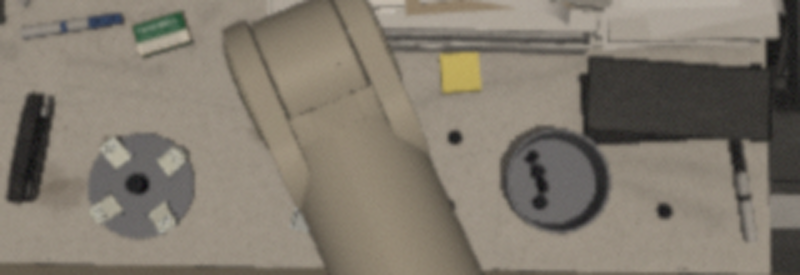

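>>> arm_command(
  plan=[
    [[0,0.8,0.6,0.3,0,0,0],[0,1.6,1.2,0.6,0,0,0],[0,1.9,1.6,0.8,0,0,0],[0,1.9,1.6,0.8,0,0,0],[0,1.9,1.6,0.8,0,0,0],[0,1.9,1.6,0.8,0,0,0],[0,1.9,1.6,0.7,0,0,0],[0,1.1,1.2,0.4,0,0,0],[0,0.6,0.6,0.2,0,0,0],[0,0,0,0,0,0,0],[0,0,0,0,0,0,0]],
  ],
)

```text
t: 22.85
position: [0.5421, -0.0177, 0.1496]
tcp_rot: [-0.435, 0.557, -0.557, 0.436]
ft_force: [-0.8, -0.2, -0.1]
opening: 0.501
```

```bash
python3 - <<'E'
from h import *
go([.542,-.019,.0035])
f=cams.grab_frame('wrist');cv2.imwrite('pics/w9.png',f)
P=campose('wrist');print(w2px(P,[.542,-.019,.012]),w2px(P,[.452,-.010,.012]))
E
```

```text
t 22.9 pos [ 0.5421 -0.0177  0.1496] F [-0.8 -0.2 -0.1] op 0.501 toolz yaw -13.9 tooly [ 0.001  0.001 -1.   ]
 shift cm [ 0.14 14.61  0.02] |d| 14.61
[277.97472125 200.43638684] [175.91073101 214.55316739]
```

View pics/w9.png

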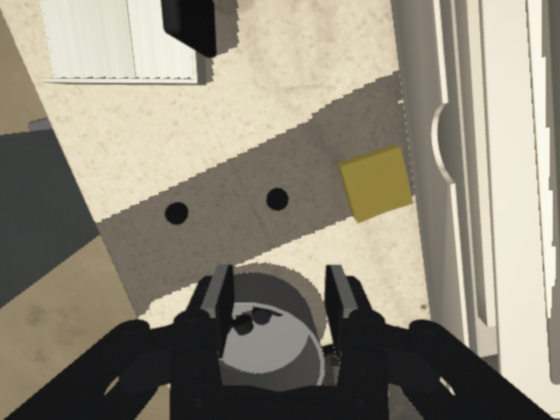

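>>> arm_command(
  plan=[
    [[0,0,1,0,0,0,0],[0,0.1,2,0,0,0,0],[0,0,2,0,0,0,0],[0,0,2,0,0,0,0],[0,0,2,0,0,0,0],[0,0,2,0,0,0,0],[0,0,2,0,0,0,0],[0,0,1,0,0,0,0],[0,0,0.5,0,0,0,0],[0,0,0,0,0,0,0],[-1,0,0,0,0,0,0],[-1,0,0,0,0,0,0],[-1,0,0,0,0,0,0],[-1,0,0,0,0,0,0],[-1,0,0,0,0,0,0],[-1,0,0,0,0,0,0]],
  ],
  grip_force=40,
)

```text
t: 24.5
position: [0.5425, -0.0196, 0.0052]
tcp_rot: [0.435, -0.557, 0.558, -0.436]
ft_force: [-1.4, 0.2, 6.3]
opening: 0.206
```

>>> arm_command(
  plan=[
    [[-1,0,-1,0,0,0,0],[-1,0,-2,0,0,0,0],[-1,0,-3,0,0,0,0],[-1,0,-3,0,0,0,0],[-1,0,-1.5,0,0,0,0],[-1,0,0,0,0,0,0]],
  ],
)

```text
t: 25.1
position: [0.5432, -0.0198, 0.1117]
tcp_rot: [0.434, -0.556, 0.558, -0.437]
ft_force: [0.3, 0.5, -0.2]
opening: 0.206
```

```bash
python3 - <<'E'
from h import *
f=cams.grab_frame('wrist');cv2.imwrite('pics/w10.png',f)
go([.486,-.15,.05])
E
```

```text
t 25.1 pos [ 0.5422 -0.0199  0.1098] F [1.  0.  0.2] op 0.206 toolz yaw -13.99 tooly [ 0.002 -0.    -1.   ]
 shift cm [13.98  5.98 -2.32] |d| 15.38
```

View pics/w10.png

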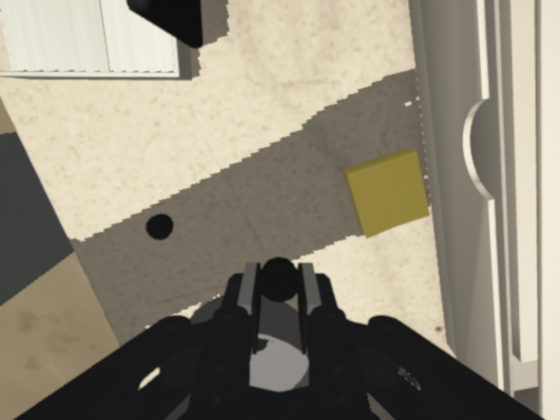

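>>> arm_command(
  plan=[
    [[-1,1,0,-0.2,0,0,0],[-1,2,0,-0.3,0,0,0],[-1,2.5,0,-0.4,0,0,0],[-1,2.5,0,-0.4,0,0,0],[-1,2.5,0,-0.4,0,0,0],[-1,2,0,-0.4,0,0,0],[-1,1,0,-0.2,0,0,0],[-1,0.5,1,0,0,0,0],[-1,0,2,0,0,0,0],[-1,0,2,0,0,0,0],[-1,0,1,0,0,0,0],[-1,0,0,0,0,0,0],[-0.4,0,0,0,0,0,0],[-0.4,0,0,0,0,0,0],[-0.4,0,0,0,0,0,0],[-0.4,0,-1,0,0,0,0],[-0.4,0,-2,0,0,0,0],[-0.4,0,-3,0,0,0,0],[0,0,-3,0,0,0,0],[0,0,0,0,0,0,0]],
  ],
)

```text
t: 27.15
position: [0.4884, -0.1505, 0.1444]
tcp_rot: [0.434, -0.555, 0.56, -0.437]
ft_force: [-0.3, 0.8, -0.1]
opening: 0.498
```

```bash
python3 - <<'E'
from h import *
go([.452,-.010,.13])
E
```

```text
t 27.1 pos [ 0.4884 -0.1505  0.1444] F [-0.3  0.8 -0.1] op 0.498 toolz yaw -13.96 tooly [ 0.008 -0.003 -1.   ]
 shift cm [-12.76   1.37  -6.93] |d| 14.59
```

>>> arm_command(
  plan=[
    [[0,-0.8,0,-0.4,0,0,0],[0,-1.6,0.2,-0.9,0,0,0],[0,-2.2,0.2,-1.2,0,0,0],[0,-2.4,0.3,-1.3,0,0,0],[0,-2.4,0.3,-1.3,0,0,0],[0,-1.7,0.3,-1,0,0,0],[0,-1.1,0,-0.6,0,0,0],[0,-0.5,0,-0.2,0,0,0],[0,0,0,0,0,0,0],[0,0,0,0,0,0,0]],
  ],
)

```text
t: 28.15
position: [0.4494, -0.0109, 0.1261]
tcp_rot: [0.435, -0.557, 0.557, -0.435]
ft_force: [0.3, 0.4, 0.6]
opening: 0.501
```

```bash
python3 - <<'E'
from h import *
go([.452,-.010,.004])
f=cams.grab_frame('wrist');cv2.imwrite('pics/w11.png',f)
P=campose('wrist');print(w2px(P,[.452,-.010,.012]))
E
```

```text
t 28.1 pos [ 0.4494 -0.0109  0.1261] F [0.3 0.4 0.6] op 0.501 toolz yaw -14.02 tooly [ 0. -0. -1.]
 shift cm [-0.15 12.21  0.23] |d| 12.21
[280.67999797 204.74673197]
```

View pics/w11.png

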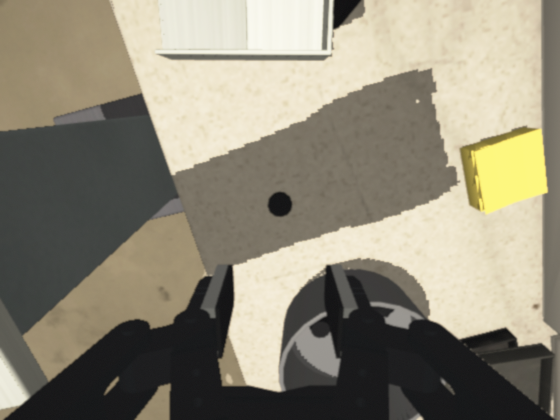

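Magnet at (280,204) matches the prediction; pick it.

>>> arm_command(
  plan=[
    [[0,-0.1,1,0.2,0,0,0],[0,0,2,0,0,0,0],[0,0,2,0,0,0,0],[0,0,2,0,0,0,0],[0,0,2,0,0,0,0],[0,0,2,0,0,0,0],[0,0,0.8,0,0,0,0],[0,0,0.4,0,0,0,0],[0,0,0,0,0,0,0],[-1,0,0,0,0,0,0],[-1,0,0,0,0,0,0],[-1,0,0,0,0,0,0],[-1,0,0,0,0,0,0],[-1,0,0,0,0,0,0],[-1,0,0,0,0,0,0],[-1,0,-2,0,0,0,0],[-1,0,-3,0,0,0,0],[-1,0,-3,0,0,0,0],[-1,0,-2,0,0,0,0],[-1,0,0,0,0,0,0]],
  ],
)

```text
t: 30.2
position: [0.4535, -0.0097, 0.1072]
tcp_rot: [0.434, -0.555, 0.559, -0.437]
ft_force: [-0.1, 0.6, -0.2]
opening: 0.201
```

```bash
python3 - <<'E'
from h import *
go([.486,-.155,.05])
f=cams.grab_frame('wrist');cv2.imwrite('pics/w12.png',f)
E
```

```text
t 30.2 pos [ 0.4535 -0.0097  0.1072] F [-0.1  0.6 -0.2] op 0.201 toolz yaw -13.97 tooly [ 0.006 -0.001 -1.   ]
 shift cm [13.32  5.75  6.62] |d| 15.95
```

View pics/w12.png

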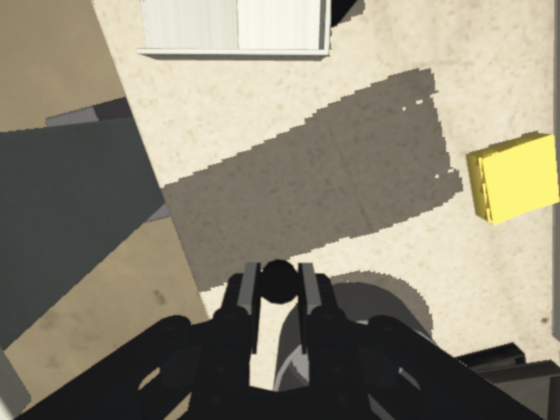

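>>> arm_command(
  plan=[
    [[-1,1,0,0.5,0,0,0],[-1,2,0,1,0,0,0],[-1,2.4,0,1.2,0,0,0],[-1,2.4,0,1.2,0,0,0],[-1,2.4,0,1.2,0,0,0],[-1,1.8,0,0.9,0,0,0],[-1,1,0,0.5,0,0,0],[-1,0.3,1,0.1,0,0,0],[-1,0,2,0,0,0,0],[-1,0,2,0,0,0,0],[-1,0,0.8,0,0,0,0],[-1,0,0,0,0,0,0],[-0.4,0,0,0,0,0,0],[-0.4,0,0,0,0,0,0],[-0.4,0,0,0,0,0,0],[-0.4,0,-1,0,0,0,0],[-0.4,0,-2,0,0,0,0],[-0.4,0,-3,0,0,0,0],[0,0,-3,0,0,0,0],[0,0,0,0,0,0,0]],
  ],
)

```text
t: 32.25
position: [0.4862, -0.1551, 0.1413]
tcp_rot: [0.434, -0.555, 0.56, -0.437]
ft_force: [1.3, -0.3, 0.3]
opening: 0.499
```

```bash
python3 - <<'E'
from h import *
f=cams.grab_frame('wrist');cv2.imwrite('pics/w13.png',f)
f=cams.grab_frame('top');save(f,'t13.png',(120,160,440,270),2.5)
P=campose('top')
print(px2w(P,120+664/2.5,160+211/2.5,.008))
go([.45,-.291,.13])
E
```

```text
[ 0.44693815 -0.29063871  0.008     ]
t 32.4 pos [ 0.484  -0.1549  0.1375] F [-1.3  0.  -0.4] op 0.501 toolz yaw -13.98 tooly [ 0.002 -0.001 -1.   ]
 shift cm [14.02  0.76 -0.02] |d| 14.05
```

View pics/t13.png

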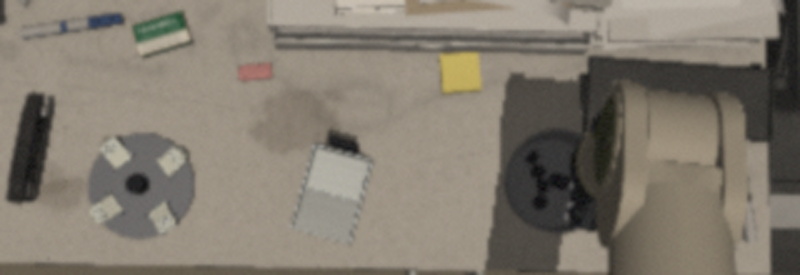

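View pics/w13.png

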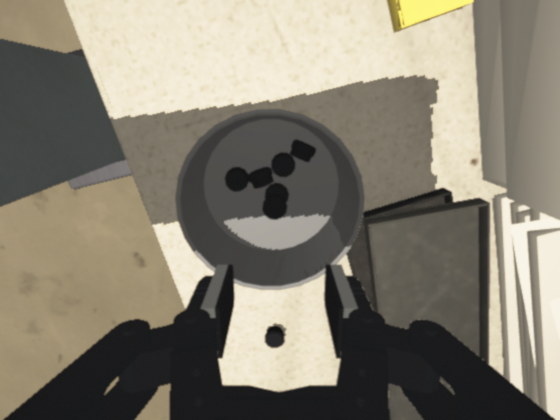

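>>> arm_command(
  plan=[
    [[0,1,0,0,0,0,0],[0,2,0,0,0,0,0],[0,2.4,0,0,0,0,0],[0,2.4,0,0,0,0,0],[0,2.4,0,0,0,0,0],[0,1.9,0.2,0,0,0,0],[0,1.2,0.2,0,0,0,0],[0,0.7,0.2,0,0,0,0],[0,0,0,0,0,0,0],[0,0,0,0,0,0,0]],
  ],
)

```text
t: 33.35
position: [0.4498, -0.2896, 0.1298]
tcp_rot: [-0.436, 0.557, -0.557, 0.436]
ft_force: [0.3, -0.2, -0.2]
opening: 0.501
```

```bash
python3 - <<'E'
from h import *
f=cams.grab_frame('wrist');cv2.imwrite('pics/w14.png',f)
go([.447,-.2906,.004])
P=campose('wrist');print(w2px(P,[.447,-.2906,.012]))
E
```

```text
t 33.4 pos [ 0.45   -0.2893  0.1301] F [0.9 0.1 0.3] op 0.501 toolz yaw -13.88 tooly [ 0.     0.001 -1.   ]
 shift cm [ 0.2  12.61 -0.26] |d| 12.61
[274.67697681 207.68866344]
```

View pics/w14.png

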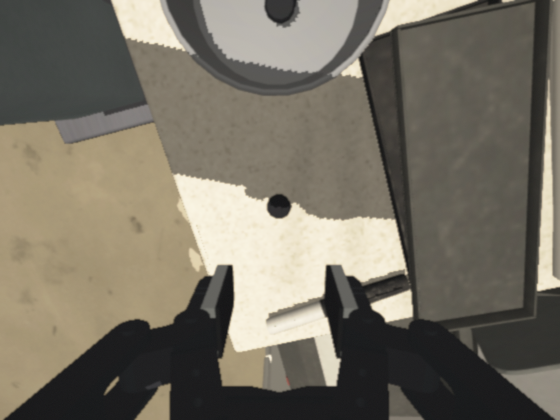

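>>> arm_command(
  plan=[
    [[0,0,1,0,0,0,0],[0,0,2,0,0,0,0],[0,0,2,0,0,0,0],[0,0,2,0,0,0,0],[0,0,2,0,0,0,0],[0,0,2,0,0,0,0],[0,0,1.1,0,0,0,0],[0,0,0.4,0,0,0,0],[0,0,0,0,0,0,0],[-1,0,0,0,0,0,0],[-1,0,0,0,0,0,0],[-1,0,0,0,0,0,0],[-1,0,0,0,0,0,0],[-1,0,0,0,0,0,0],[-1,0,0,0,0,0,0],[-1,0,-2,0,0,0,0],[-1,0,-3,0,0,0,0],[-1,0,-3,0,0,0,0],[-1,0,-2,0,0,0,0],[-1,0,0,0,0,0,0]],
  ],
)

```text
t: 35.4
position: [0.4515, -0.2916, 0.1086]
tcp_rot: [0.435, -0.555, 0.559, -0.436]
ft_force: [0.4, -1.0, -0.8]
opening: 0.199
```

```bash
python3 - <<'E'
from h import *
go([.48,-.155,.06])
f=cams.grab_frame('wrist');cv2.imwrite('pics/w15.png',f)
E
```

```text
t 35.4 pos [ 0.4515 -0.2916  0.1086] F [ 0.4 -1.  -0.8] op 0.199 toolz yaw -13.97 tooly [ 0.005 -0.004 -1.   ]
 shift cm [-13.96   4.82  -0.56] |d| 14.78
```

View pics/w15.png

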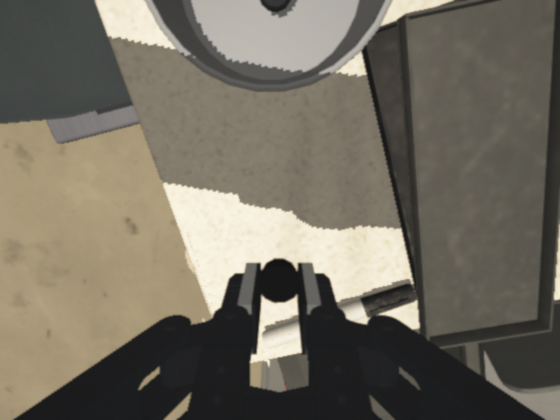

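>>> arm_command(
  plan=[
    [[-1,-1,0,0,0,0,0],[-1,-2,0,0,0,0,0],[-1,-2.4,0,0,0,0,0],[-1,-2.4,0,0,0,0,0],[-1,-2.4,0,0,0,0,0],[-1,-1.7,0,0,0,0,0],[-1,-1,0,0,0,0,0],[-1,0,1,0,0,0,0],[-1,0,2,0,0,0,0],[-1,0,2,0,0,0,0],[-1,0,0.8,0,0,0,0],[-1,0,0,0,0,0,0],[-0.4,0,0,0,0,0,0],[-0.4,0,0,0,0,0,0],[-0.4,0,0,0,0,0,0],[-0.4,0,-1,0,0,0,0],[-0.4,0,-2,0,0,0,0],[-0.4,0,-3,0,0,0,0],[0,0,-3,0,0,0,0],[0,0,-2,0,0,0,0]],
  ],
)

```text
t: 37.45
position: [0.4817, -0.1653, 0.1605]
tcp_rot: [0.435, -0.556, 0.558, -0.436]
ft_force: [0.4, 0.5, -0.5]
opening: 0.501
```

```bash
python3 - <<'E'
from h import *
f=cams.grab_frame('wrist');cv2.imwrite('pics/w16.png',f)
f=cams.grab_frame('top');save(f,'t16.png',(120,160,440,270),2.5)
go([.469,.384,.2])
E
```

```text
t 37.5 pos [ 0.4828 -0.1657  0.1613] F [ 0.5 -0.5  0.1] op 0.5 toolz yaw -13.95 tooly [ 0.006 -0.003 -1.   ]
 shift cm [-53.01  -4.03 -14.57] |d| 55.12
```

View pics/w16.png

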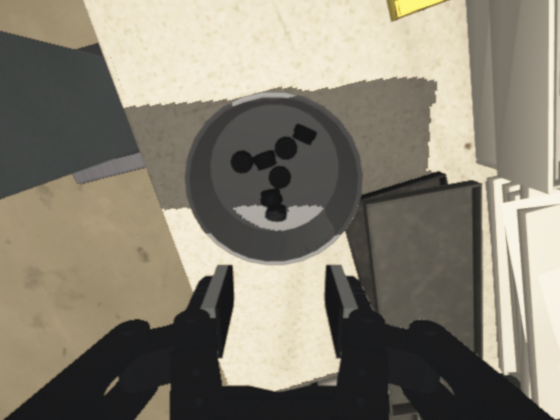

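View pics/t16.png

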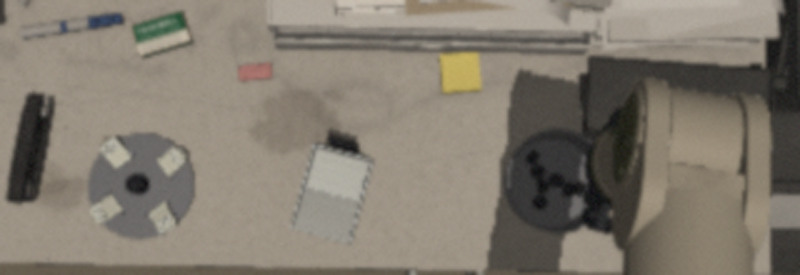

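>>> arm_command(
  plan=[
    [[0,-0.8,-0.5,-0.2,0,0,0],[0,-1.6,-1,-0.4,0,0,0],[0,-2.4,-1,-0.7,0,0,0],[0,-3.2,-1,-0.9,0,0,0],[0,-3.2,-1,-0.9,0,0,0],[0,-3.2,-1,-0.9,0,0,0],[0,-3.2,0,-0.9,0,0,0],[0,-3.2,0,-0.9,0,0,0],[0,-3.2,0,-0.9,0,0,0],[0,-3.2,0,-0.9,0,0,0],[0,-3.2,0,-0.9,0,0,0],[0,-3.2,0,-0.9,0,0,0],[0,-3.2,0,-0.9,0,0,0],[0,-3.2,0,-0.9,0,0,0],[0,-3.2,0,-0.9,0,0,0],[0,-3.2,0,-0.9,0,0,0],[0,-2.6,0,-0.7,0,0,0],[0,-1.7,0,-0.5,0,0,0],[0,-0.8,0,-0.2,0,0,0],[0,0,0,0,0,0,0]],
  ],
)

```text
t: 39.55
position: [0.4637, 0.3708, 0.212]
tcp_rot: [-0.437, 0.557, -0.556, 0.436]
ft_force: [-0.2, -1.2, 0.1]
opening: 0.503
```

```bash
python3 - <<'E'
from h import *
# tub from w16 (pose known)
s={'tcp_rot':np.array([0.435,-0.556,0.558,-0.436]),'position':np.array([.4822,-.1655,.161])}
P=campose('wrist',s)
for a,b in [((186,180),(362,180)),((274,92),(274,265))]:
    A=px2w(P,*a,.06);B=px2w(P,*b,.06);print(((A+B)/2).round(4),np.linalg.norm(A-B).round(4))
f=cams.grab_frame('wrist');cv2.imwrite('pics/w17.png',f)
go([.469,.384,.2])
E
```

```text
[ 0.4858 -0.1409  0.06  ] 0.1298
[ 0.4847 -0.145   0.06  ] 0.1308
t 39.6 pos [0.4645 0.3695 0.212 ] F [ 1.2  0.4 -0.2] op 0.498 toolz yaw -13.89 tooly [-0.001 -0.    -1.   ]
 shift cm [-1.52  1.2   0.09] |d| 1.94
```

View pics/w17.png

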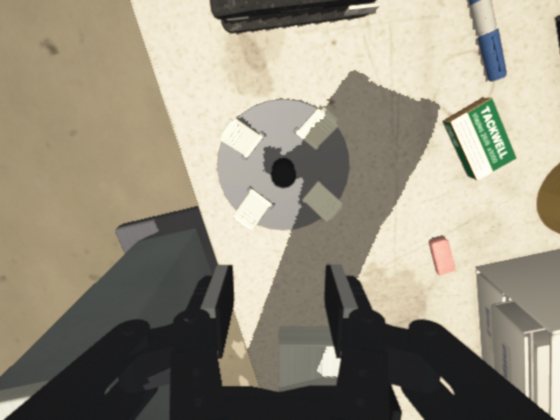

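```bash
python3 - <<'E'
from h import *
P=campose('wrist')
for a,b in [((217,164),(350,164)),((283,98),(283,230))]:
    A=px2w(P,*a,.012);B=px2w(P,*b,.012);print(((A+B)/2).round(4),np.linalg.norm(A-B).round(4))
for u,v in [(284,171)]: print(px2w(P,u,v,.049).round(4))
save(cv2.imread('pics/w17.png'),'w17a.png',(200,85,370,245),4.5)
E
```

```text
[0.4742 0.3864 0.012 ] 0.1358
[0.4727 0.3824 0.012 ] 0.1361
[0.4742 0.3866 0.049 ]
```

View pics/w17a.png

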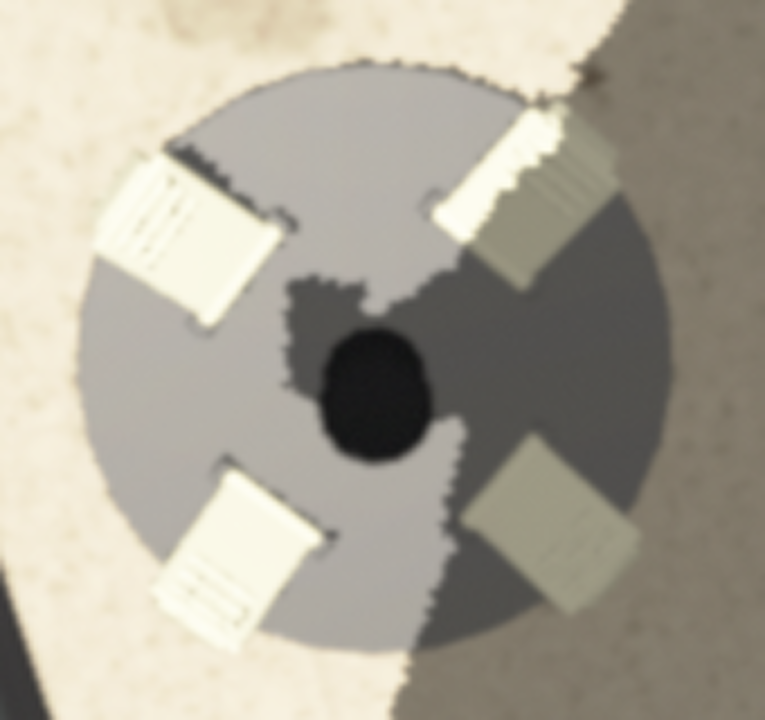

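```bash
python3 - <<'E'
from h import *
print(px2w(campose('top'),342.1,231.4,.06))
go([.4735,.3826,.018])
E
```

```text
[ 0.4834086  -0.14046881  0.06      ]
t 39.6 pos [0.4645 0.3695 0.212 ] F [ 1.2  0.4 -0.2] op 0.498 toolz yaw -13.89 tooly [-0.001 -0.    -1.   ]
 shift cm [-1.5  19.4   0.58] |d| 19.46
```

>>> arm_command(
  plan=[
    [[0,-0.4,1,0.2,0,0,0],[0,-0.6,2,0.2,0,0,0],[0,-0.5,2,0.2,0,0,0],[0,0,2,0,0,0,0],[0,0,2,0,0,0,0],[0,0,2,0,0,0,0],[0,0,1,0,0,0,0],[0,0,0,0,0,0,0],[0,0,0,0,0,0,0]],
  ],
)

```text
t: 40.5
position: [0.4752, 0.3821, 0.0927]
tcp_rot: [-0.435, 0.557, -0.557, 0.435]
ft_force: [-0.7, -0.1, 0.0]
opening: 0.5
```

```bash
python3 - <<'E'
from h import *
f=cams.grab_frame('wrist');cv2.imwrite('pics/w18.png',f)
go([.4735,.3826,.018])
P=campose('wrist')
a=np.linspace(0,2*np.pi,60)
for c in [(.4735,.3826)]:
    for r,z in [(.068,.013),(.0115,.049)]:
        pts=np.array([w2px(P,[c[0]+r*np.cos(t),c[1]+r*np.sin(t),z]) for t in a]).astype(int)
        cv2.polylines(f,[pts],True,(0,0,255),1)
cv2.imwrite('pics/w18o.png',f)
E
```

```text
t 40.5 pos [0.4753 0.3825 0.0932] F [ 0.5 -1.  -0.6] op 0.497 toolz yaw -14.0 tooly [ 0.001  0.001 -1.   ]
 shift cm [ 0.04  7.52 -0.19] |d| 7.52
```

View pics/w18o.png

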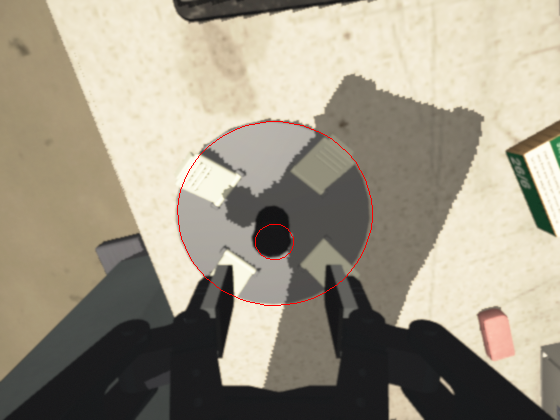

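>>> arm_command(
  plan=[
    [[0,0,1,-0.2,0,0,0],[0,0,2,0,0,0,0],[0,0,2,0,0,0,0],[0,0,1.5,0,0,0,0],[0,0,0.7,0,0,0,0],[0,0,0.3,0,0,0,0],[0,0,0,0,0,0,0],[-1,0,0,0,0,0,0],[-1,0,0,0,0,0,0],[-1,0,0,0,0,0,0],[-1,0,0,0,0,0,0],[-1,0,0,0,0,0,0],[-1,0,0,0,0,0,0]],
  ],
  grip_force=60,
)

```text
t: 41.85
position: [0.4732, 0.3835, 0.0183]
tcp_rot: [-0.435, 0.557, -0.557, 0.436]
ft_force: [-1.6, 0.2, 5.5]
opening: 0.252
```

>>> arm_command(
  plan=[
    [[-1,0,-0.3,0,0,0,0],[-1,0,-1,0,0,0,0],[-1,0,-2,0,0,0,0],[-1,0,-2.5,0,0,0,0],[-1,0,-2.5,0,0,0,0],[-1,0,-2.5,0,0,0,0],[-1,0,-2.5,0,0,0,0],[-1,0,-2.5,0,0,0,0],[-1,0,-2.5,0,0,0,0],[-1,0,-1,0,0,0,0],[-1,0,0,0,0,0,0]],
  ],
)

```text
t: 42.95
position: [0.4732, 0.3833, 0.2117]
tcp_rot: [0.435, -0.557, 0.557, -0.436]
ft_force: [-0.1, -0.7, -2.9]
opening: 0.246
```

```bash
python3 - <<'E'
from h import *
f=cams.grab_frame('wrist');cv2.imwrite('pics/w19.png',f)
f=cams.grab_frame('top');save(f,'t19.png',(120,160,440,270),2.5)
go([.485,-.144,.2])
E
```

```text
t 43.0 pos [0.4726 0.3823 0.2091] F [-0.  -0.4 -3.2] op 0.252 toolz yaw -13.97 tooly [-0.001 -0.001 -1.   ]
 shift cm [50.77  0.96 13.91] |d| 52.65
```

View pics/w19.png

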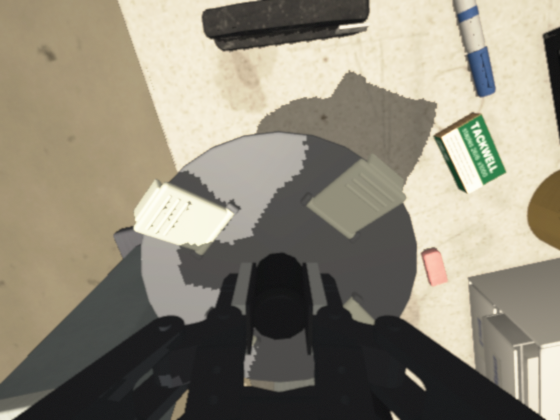

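View pics/t19.png

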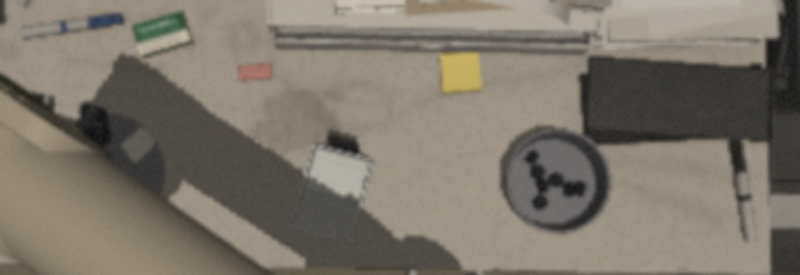

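```bash
python3 - <<'E'
from h import *
f=cv2.imread('pics/w16.png')
s={'tcp_rot':np.array([0.435,-0.556,0.558,-0.436]),'position':np.array([.4828,-.1657,.1613])}
P=campose('wrist',s)
a=np.linspace(0,2*np.pi,80)
big=cv2.resize(f,None,fx=4,fy=4,interpolation=cv2.INTER_CUBIC)
for c,col in [((.485,-.144),(0,0,255))]:
    for r in (.066,.062):
        pts=np.array([w2px(P,[c[0]+r*np.cos(t),c[1]+r*np.sin(t),.06])*4+1.5 for t in a]).astype(int)
        cv2.polylines(big,[pts],True,col,1)
cv2.imwrite('pics/w16o.png',big[320:1100,700:1490])
E
```

```text
(no output)
```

View pics/w16o.png

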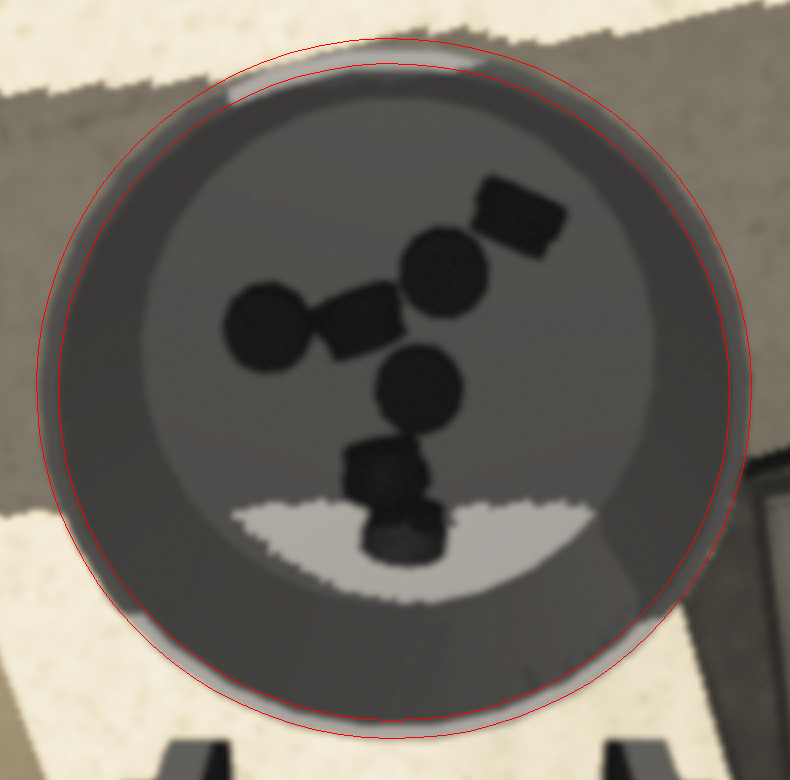

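>>> arm_command(
  plan=[
    [[-1,0.8,0,0.2,0,0,0],[-1,1.6,0,0.4,0,0,0],[-1,2.4,0,0.7,0,0,0],[-1,3,0,0.8,0,0,0],[-1,3,0,0.8,0,0,0],[-1,3,0,0.8,0,0,0],[-1,3,0,0.8,0,0,0],[-1,3,0,0.8,0,0,0],[-1,3,0,0.8,0,0,0],[-1,3,0,0.8,0,0,0],[-1,3,0,0.8,0,0,0],[-1,3,0,0.8,0,0,0],[-1,3,0,0.8,0,0,0],[-1,3,0,0.8,0,0,0],[-1,3,0,0.8,0,0,0],[-1,3,0,0.8,0,0,0],[-1,3,0,0.9,0,0,0],[-1,2.2,0,0.6,0,0,0],[-1,1.2,0,0.3,0,0,0],[-1,0.6,0,0.2,0,0,0]],
  ],
)

```text
t: 45.05
position: [0.4823, -0.1444, 0.2092]
tcp_rot: [-0.435, 0.558, -0.557, 0.435]
ft_force: [0.9, 0.5, -2.3]
opening: 0.253
```

```bash
python3 - <<'E'
from h import *
go([.485,-.144,.085])
E
```

```text
t 45.0 pos [ 0.4823 -0.1444  0.2092] F [ 0.9  0.5 -2.3] op 0.253 toolz yaw -14.08 tooly [-0.001  0.001 -1.   ]
 shift cm [-0.1  12.42  0.27] |d| 12.43
```

>>> arm_command(
  plan=[
    [[-1,-0.1,1,0.3,0,0,0],[-1,0,2,0,0,0,0],[-1,0,2,0,0,0,0],[-1,0,2,0,0,0,0],[-1,0,2,0,0,0,0],[-1,0,1.5,0,0,0,0],[-1,0,1,0,0,0,0],[-1,0,0.5,0,0,0,0],[-1,0,0,0,0,0,0],[-1,0,0,0,0,0,0]],
  ],
)

```text
t: 46.05
position: [0.4868, -0.1427, 0.0907]
tcp_rot: [0.435, -0.557, 0.557, -0.436]
ft_force: [-0.3, -0.2, -3.4]
opening: 0.253
```

```bash
python3 - <<'E'
from h import *
go([.485,-.144,.0705])
f=cams.grab_frame('scene');P=campose('scene');u=w2px(P,[.485,-.144,.07]);print(u)
save(f,'s20.png',(int(u[0])-60,int(u[1])-50,int(u[0])+60,int(u[1])+40),6)
E
```

```text
t 46.0 pos [ 0.4868 -0.1427  0.0907] F [-0.3 -0.2 -3.4] op 0.253 toolz yaw -13.94 tooly [ 0.001 -0.    -1.   ]
 shift cm [ 0.17  2.02 -0.15] |d| 2.03
[325.49334907 225.42641261]
```

View pics/s20.png

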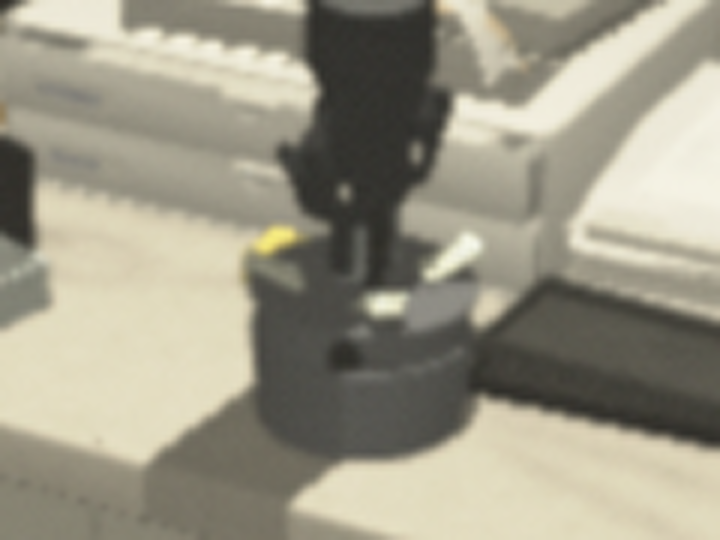

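```bash
python3 - <<'E'
from h import *
s={'tcp_rot':np.array([0.435,-0.556,0.558,-0.436]),'position':np.array([.4828,-.1657,.1613])}
Pw=campose('wrist',s);P=campose('scene')
for u,v in [(241,161),(264,160),(286,148),(305,134),(280,177),(271,197),(276,213)]:
    w=px2w(Pw,u,v,.017);q=w2px(P,w);print(w.round(3),((q-[325-60,225-50])*6).round(0))
E
```

```text
[ 0.46  -0.128  0.017] [317. 394.]
[ 0.479 -0.132  0.017] [338. 382.]
[ 0.5   -0.126  0.017] [346. 365.]
[ 0.518 -0.119  0.017] [348. 350.]
[ 0.489 -0.149  0.017] [372. 382.]
[ 0.477 -0.165  0.017] [386. 397.]
[ 0.478 -0.18   0.017] [411. 403.]
```

>>> arm_command(
  plan=[
    [[-1,0.1,0.4,-0.1,0,0,0],[-1,0.1,0.4,-0.1,0,0,0],[-1,0,0.4,0,0,0,0],[-1,0,0.3,0,0,0,0],[-1,0,0.3,0,0,0,0],[-1,0,0.2,0,0,0,0],[-1,0,0,0,0,0,0],[-1,0,0,0,0,0,0]],
  ],
)

```text
t: 46.9
position: [0.4837, -0.1445, 0.0705]
tcp_rot: [-0.436, 0.557, -0.557, 0.435]
ft_force: [-4.2, 0.2, 5.9]
opening: 0.244
```

```bash
python3 - <<'E'
from h import *
go([.485,-.144,.0705])
f=cams.grab_frame('scene')
save(f,'s21.png',(265,175,385,265),6)
f=cams.grab_frame('wrist');cv2.imwrite('pics/w21.png',f)
E
```

```text
t 46.9 pos [ 0.4837 -0.1445  0.0705] F [-4.2  0.2  5.9] op 0.244 toolz yaw -13.97 tooly [-0. -0. -1.]
 shift cm [-0.08 -0.    0.11] |d| 0.13
```

View pics/s21.png

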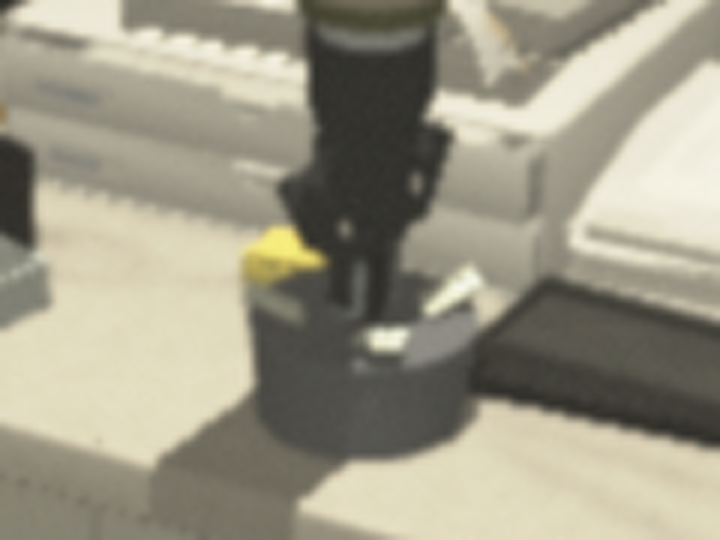

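View pics/w21.png

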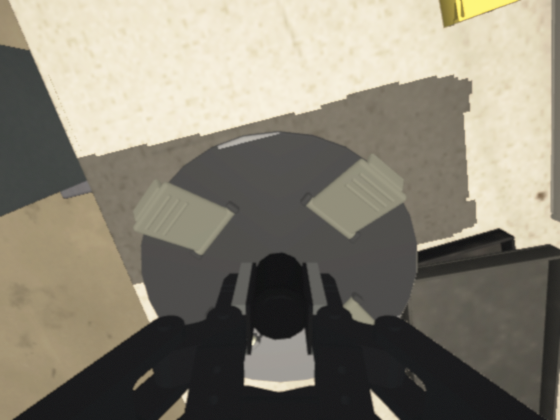

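>>> arm_command(
  plan=[
    [[-0.3,0,0,0,0,0,0],[-0.3,0,0,0,0,0,0],[-0.3,0,0,0,0,0,0],[-0.3,0,-0.5,0,0,0,0],[-0.3,0,-1,0,0,0,0],[-0.3,0,-2,0,0,0,0],[-0.3,0,-2.5,0,0,0,0],[-0.3,0,-2.5,0,0,0,0],[-0.3,-1,-2,0,0,0,0],[-0.3,-2,-1,0,0,0,0],[-0.3,-2,0,0,0,0,0],[-0.3,-1,0,0,0,0,0],[-1,0,0,0,0,0,0],[-1,0,0,0,0,0,0]],
  ],
)

```text
t: 48.4
position: [0.498, -0.087, 0.185]
tcp_rot: [-0.436, 0.557, -0.557, 0.435]
ft_force: [0.9, -0.2, -0.5]
opening: 0.014
```

```bash
python3 - <<'E'
from h import *
go([.485,-.144,.0705])
f=cams.grab_frame('wrist');cv2.imwrite('pics/w22.png',f)
P=campose('wrist');a=np.linspace(0,2*np.pi,80)
big=cv2.resize(f,None,fx=3,fy=3,interpolation=cv2.INTER_CUBIC)
c=(.485,-.145)
for r,z in [(.068,.065),(.066,.06),(.0115,.101)]:
        pts=np.array([w2px(P,[c[0]+r*np.cos(t),c[1]+r*np.sin(t),z])*3+1 for t in a]).astype(int)
        cv2.polylines(big,[pts],True,(0,0,255),1)
k=w2px(P,[.485,-.145,.065]);x,y=int(3*k[0]),int(3*k[1]);print(k)
cv2.imwrite('pics/w22o.png',big[max(0,y-300):y+300,max(0,x-330):x+330])
E
```

```text
t 48.4 pos [ 0.498 -0.087  0.185] F [ 0.9 -0.2 -0.5] op 0.014 toolz yaw -13.98 tooly [-0.001 -0.    -1.   ]
 shift cm [ 5.84 11.45  0.12] |d| 12.86
[279.69173432 269.59179033]
```

View pics/w22o.png

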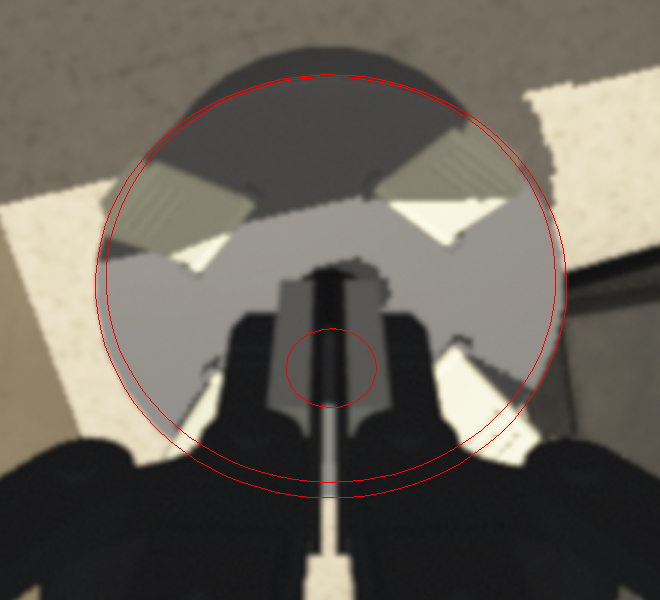

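>>> arm_command(
  plan=[
    [[-1,-1,-0.5,0,0,0,0],[-1,-2,-1,0,0,0,0],[-1,-2.5,-1,0,0,0,0],[-1,-1.5,-0.5,0,0,0,0],[-1,0,0,0,0,0,0],[-1,0,0,0,0,0,0]],
  ],
)

```text
t: 49.05
position: [0.5152, -0.0187, 0.2151]
tcp_rot: [0.436, -0.557, 0.557, -0.435]
ft_force: [-1.0, -0.5, 1.2]
opening: -0.001
```

```bash
python3 - <<'E'
from h import *
go([.485,-.144,.0705])
f=cams.grab_frame('wrist');cv2.imwrite('pics/w23.png',f)
P=campose('wrist');a=np.linspace(0,2*np.pi,80)
big=cv2.resize(f,None,fx=3.5,fy=3.5,interpolation=cv2.INTER_CUBIC)
c=(.485,-.145)
for r,z in [(.068,.065),(.0115,.101)]:
        pts=np.array([w2px(P,[c[0]+r*np.cos(t),c[1]+r*np.sin(t),z])*3.5+1 for t in a]).astype(int)
        cv2.polylines(big,[pts],True,(0,0,255),1)
k=w2px(P,[.485,-.145,.065]);x,y=int(3.5*k[0]),int(3.5*k[1]);print(k,x,y)
cv2.imwrite('pics/w23o.png',big[max(0,y-300):y+300,max(0,x-330):x+330])
E
```

```text
t 49.0 pos [ 0.5152 -0.0187  0.2151] F [-1.  -0.5  1.2] op -0.001 toolz yaw -13.97 tooly [-0. -0. -1.]
 shift cm [12.88 14.46  0.1 ] |d| 19.37
[279.5758524  317.30868426] 978 1110
```

View pics/w23o.png

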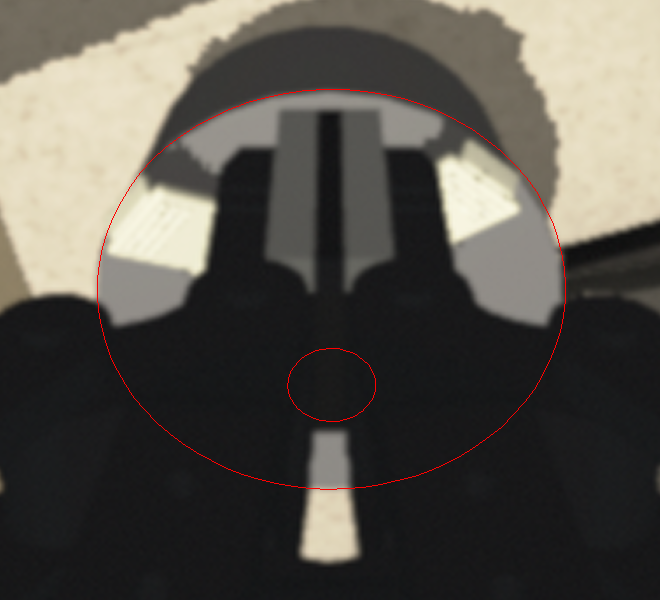

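```bash
python3 - <<'E'
from h import *
th=np.radians(-13.89-0)
q=np.array([-0.437,0.557,-0.556,0.436])
s={'tcp_rot':q,'position':np.array([.4645,.3695,.212])}
P=campose('wrist',s)
c=np.array([.4735,.3826])
A=[]
for u,v in [(479,251),(245,280),(276,507),(498,477)]:
    w=px2w(P,200+u/4.5,85+v/4.5,.019)[:2]-c;ang=np.degrees(np.arctan2(w[1],w[0]));A.append(ang%90);print(w.round(4),np.hypot(*w).round(4),ang.round(1))
print(np.mean(A))
q2=env.state()['tcp_rot']
for a in range(4):
    t=np.radians(np.mean(A)+90*a)
    w=np.array([.485+.058*np.cos(t),-.145+.058*np.sin(t)]);print(w.round(4))
    go([w[0],w[1],.11])
E
```

```text
[0.0278 0.0221] 0.0355 38.4
[-0.0232  0.0281] 0.0365 129.5
[-0.0298 -0.0234] 0.0378 -141.9
[ 0.0212 -0.0285] 0.0356 -53.4
38.17435673135821
[ 0.5306 -0.1092]
t 49.1 pos [ 0.515  -0.0194  0.2148] F [-0.2 -0.4  0.5] op 0.001 toolz yaw -14.03 tooly [-0.001 -0.    -1.   ]
 shift cm [ 8.32 10.48  3.7 ] |d| 13.88
[ 0.4492 -0.0994]
t 49.1 pos [ 0.515  -0.0194  0.2148] F [-0.2 -0.4  0.5] op 0.001 toolz yaw -14.03 tooly [-0.001 -0.    -1.   ]
 shift cm [ 9.35 10.48 -4.44] |d| 14.73
[ 0.4394 -0.1808]
t 49.1 pos [ 0.515  -0.0194  0.2148] F [-0.2 -0.4  0.5] op 0.001 toolz yaw -14.03 tooly [-0.001 -0.    -1.   ]
 shift cm [17.49 10.49 -3.41] |d| 20.68
[ 0.5208 -0.1906]
t 49.1 pos [ 0.515  -0.0194  0.2148] F [-0.2 -0.4  0.5] op 0.001 toolz yaw -14.03 tooly [-0.001 -0.    -1.   ]
 shift cm [16.46 10.48  4.73] |d| 20.08
```

>>> arm_command(
  plan=[
    [[-1,1,0.5,0.5,0,0,0],[-1,2,1.5,1,0,0,0],[-1,2.5,2,1,0,0,0],[-1,1.8,2,0.8,0,0,0],[-1,1,2,0.4,0,0,0],[-1,0,1.5,0,0,0,0],[-1,0,1,0,0,0,0],[-1,0,0,0,0,0,0],[-1,0,0,0,0,0,0]],
  ],
)

```text
t: 50.0
position: [0.5314, -0.1071, 0.1105]
tcp_rot: [0.436, -0.557, 0.557, -0.436]
ft_force: [-0.3, 0.2, 0.5]
opening: 0.003
```

```bash
python3 - <<'E'
from h import *
go([.5306,-.1092,.069])
f=cams.grab_frame('wrist');cv2.imwrite('pics/w24.png',f)
E
```

```text
t 50.0 pos [ 0.5314 -0.1071  0.1105] F [-0.3  0.2  0.5] op 0.003 toolz yaw -13.89 tooly [ 0.  0. -1.]
 shift cm [ 0.23  4.15 -0.02] |d| 4.15
```

View pics/w24.png

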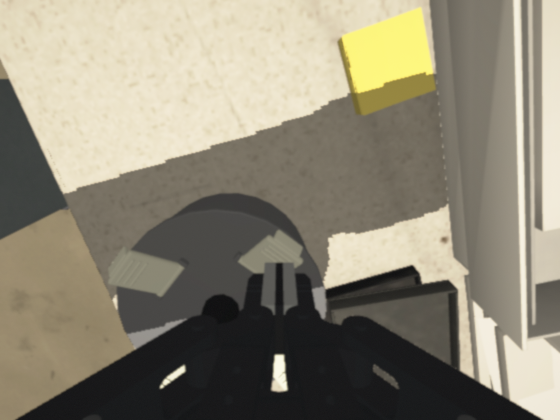

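>>> arm_command(
  plan=[
    [[-1,0.2,0.8,0,0,0,0],[-1,0,1,0,0,0,0],[-1,0,0.6,0,0,0,0],[-1,0,0.5,0,0,0,0],[-1,0,0.4,0,0,0,0],[-1,0,0.4,0,0,0,0],[-1,0,0.3,0,0,0,0],[-1,0,0.2,0,0,0,0],[-1,0,0,0,0,0,0],[-1,0,0,0,0,0,0]],
  ],
)

```text
t: 51.05
position: [0.5311, -0.1096, 0.0695]
tcp_rot: [0.435, -0.557, 0.557, -0.436]
ft_force: [-4.4, 1.8, 17.7]
opening: 0.001
```

```bash
python3 - <<'E'
from h import *
go([.5306,-.1092,.069])
E
```

```text
t 51.0 pos [ 0.5311 -0.1096  0.0695] F [-4.4  1.8 17.7] op 0.001 toolz yaw -13.96 tooly [ 0.001 -0.001 -1.   ]
 shift cm [-0.03  0.05 -0.06] |d| 0.09
```

>>> arm_command(
  plan=[
    [[-1,0,0.1,0,0,0,0],[-1,0,0,0,0,0,0],[-1,0,-1,0,0,0,0],[-1,0,-2,0,0,0,0],[-1,0,-2,0,0,0,0],[-1,0.2,-1,-1,0,0,0],[-1,0.3,0,-2,0,0,0],[-1,0.3,0,-2.2,0,0,0],[-1,0.2,0,-2,0,0,0],[-1,0,0,-0.9,0,0,0],[-1,0,0,0,0,0,0],[-1,0,0,0,0,0,0]],
  ],
)

```text
t: 52.25
position: [0.4501, -0.1003, 0.1272]
tcp_rot: [0.435, -0.557, 0.557, -0.435]
ft_force: [0.0, -0.9, -0.5]
opening: -0.003
```

```bash
python3 - <<'E'
from h import *
go([.4492,-.0994,.0695])
f=cams.grab_frame('wrist');cv2.imwrite('pics/w25.png',f)
E
```

```text
t 52.2 pos [ 0.4501 -0.1003  0.1272] F [ 0.  -0.9 -0.5] op -0.003 toolz yaw -13.99 tooly [ 0. -0. -1.]
 shift cm [-0.07  5.77 -0.11] |d| 5.77
```

View pics/w25.png

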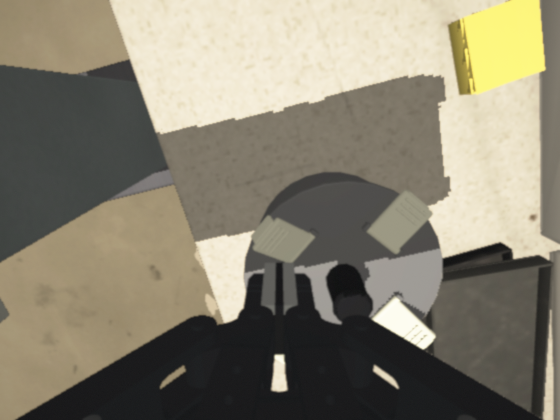

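>>> arm_command(
  plan=[
    [[-1,-0.1,1,-0.1,0,0,0],[-1,0,1.5,0,0,0,0],[-1,0,1,0,0,0,0],[-1,0,0.6,0,0,0,0],[-1,0,0.5,0,0,0,0],[-1,0,0.4,0,0,0,0],[-1,0,0.4,0,0,0,0],[-1,0,0.3,0,0,0,0],[-1,0,0.2,0,0,0,0],[-1,0,0,0,0,0,0],[-1,0,0,0,0,0,0]],
  ],
)

```text
t: 53.4
position: [0.4492, -0.0984, 0.0695]
tcp_rot: [0.436, -0.557, 0.557, -0.436]
ft_force: [-8.3, 3.9, 20.9]
opening: -0.002
```

```bash
python3 - <<'E'
from h import *
go([.4394,-.1808,.0695])
E
```

```text
t 53.4 pos [ 0.4492 -0.0984  0.0695] F [-8.3  3.9 20.9] op -0.002 toolz yaw -13.95 tooly [ 0.    -0.001 -1.   ]
 shift cm [8.24 0.   1.03] |d| 8.3
```

>>> arm_command(
  plan=[
    [[-1,0,-1,0,0,0,0],[-1,0,-2,0,0,0,0],[-1,0,-2,0,0,0,0],[-1,1,-1,0.1,0,0,0],[-1,2,0,0.3,0,0,0],[-1,2.2,0,0.3,0,0,0],[-1,2,0,0.3,0,0,0],[-1,1,0,0,0,0,0],[-1,0,0,0,0,0,0],[-1,0,0,0,0,0,0]],
  ],
)

```text
t: 54.4
position: [0.4389, -0.1799, 0.1281]
tcp_rot: [-0.435, 0.557, -0.557, 0.436]
ft_force: [-0.3, 0.0, -0.2]
opening: -0.001
```

```bash
python3 - <<'E'
from h import *
go([.4394,-.1808,.0695])
f=cams.grab_frame('wrist');cv2.imwrite('pics/w26.png',f)
E
```

```text
t 54.4 pos [ 0.4389 -0.1799  0.1281] F [-0.3  0.  -0.2] op -0.001 toolz yaw -13.95 tooly [ 0.  0. -1.]
 shift cm [0.08 5.86 0.07] |d| 5.86
```

View pics/w26.png

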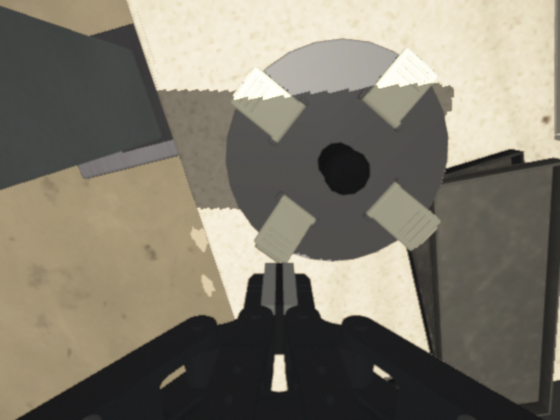

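>>> arm_command(
  plan=[
    [[-1,0.1,1,0.1,0,0,0],[-1,0,1.5,0,0,0,0],[-1,0,1,0,0,0,0],[-1,0,0.6,0,0,0,0],[-1,0,0.5,0,0,0,0],[-1,0,0.4,0,0,0,0],[-1,0,0.4,0,0,0,0],[-1,0,0.4,0,0,0,0],[-1,0,0.2,0,0,0,0],[-1,0,0,0,0,0,0],[-1,0,0,0,0,0,0]],
  ],
)

```text
t: 55.55
position: [0.4399, -0.1822, 0.0695]
tcp_rot: [0.436, -0.557, 0.558, -0.435]
ft_force: [-9.0, 0.4, 20.0]
opening: 0.0
```

```bash
python3 - <<'E'
from h import *
go([.5208,-.1906,.0695])
E
```

```text
t 55.5 pos [ 0.4399 -0.1822  0.0695] F [-9.   0.4 20. ] op 0.0 toolz yaw -13.98 tooly [ 0.001 -0.001 -1.   ]
 shift cm [-1.14  0.    8.05] |d| 8.13
```

>>> arm_command(
  plan=[
    [[-1,0,-1,0,0,0,0],[-1,0,-2,0,0,0,0],[-1,0,-2,0,0,0,0],[-1,-0.1,-1,1,0,0,0],[-1,-0.3,0,2,0,0,0],[-1,-0.3,0,2.1,0,0,0],[-1,-0.3,0,2,0,0,0],[-1,0,0,1,0,0,0],[-1,0,0,0,0,0,0],[-1,0,0,0,0,0,0]],
  ],
)

```text
t: 56.55
position: [0.5199, -0.1915, 0.1278]
tcp_rot: [-0.436, 0.557, -0.557, 0.435]
ft_force: [-0.7, -0.4, -0.1]
opening: -0.004
```

```bash
python3 - <<'E'
from h import *
go([.5208,-.1906,.0695])
f=cams.grab_frame('wrist');cv2.imwrite('pics/w27.png',f)
E
```

```text
t 56.5 pos [ 0.5199 -0.1915  0.1278] F [-0.7 -0.4 -0.1] op -0.004 toolz yaw -13.95 tooly [-0.001  0.001 -1.   ]
 shift cm [-0.1   5.83  0.07] |d| 5.83
```

View pics/w27.png

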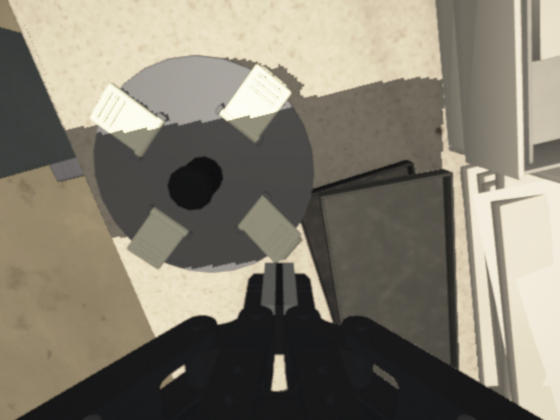

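>>> arm_command(
  plan=[
    [[-1,-0.1,1,0,0,0,0],[-1,0,1.5,0,0,0,0],[-1,0,1,0,0,0,0],[-1,0,0.6,0,0,0,0],[-1,0,0.5,0,0,0,0],[-1,0,0.4,0,0,0,0],[-1,0,0.4,0,0,0,0],[-1,0,0.4,0,0,0,0],[-1,0,0.2,0,0,0,0],[-1,0,0,0,0,0,0],[-1,0,0,0,0,0,0]],
  ],
)

```text
t: 57.7
position: [0.5215, -0.1908, 0.0696]
tcp_rot: [0.435, -0.556, 0.558, -0.436]
ft_force: [-2.9, -2.5, 16.3]
opening: -0.002
```

>>> arm_command(
  plan=[
    [[-1,0,-1,0,0,0,0],[-1,0,-2,0,0,0,0],[-1,0,-3,0,0,0,0],[-1,0,-3,0,0,0,0],[-1,1,-3,-1,0,0,0],[-1,2,-2,-1,0,0,0],[-1,2,0,-1,0,0,0],[-1,1,0,-1,0,0,0],[-1,0,0,0,0,0,0],[-1,0,0,0,0,0,0]],
  ],
)

```text
t: 58.7
position: [0.4674, -0.2384, 0.2077]
tcp_rot: [-0.436, 0.557, -0.557, 0.436]
ft_force: [-0.0, 0.9, -0.1]
opening: -0.001
```

```bash
python3 - <<'E'
from h import *
go([.5208,-.1906,.2])
f=cams.grab_frame('wrist');save(f,'w28.png')
P=campose('wrist');a=np.linspace(0,2*np.pi,80)
big=cv2.resize(f,None,fx=4,fy=4,interpolation=cv2.INTER_CUBIC);c=(.485,-.145)
for r,z in [(.068,.065),(.0115,.101)]:
    pts=np.array([w2px(P,[c[0]+r*np.cos(t),c[1]+r*np.sin(t),z])*4+1.5 for t in a]).astype(int);cv2.polylines(big,[pts],True,(0,0,255),1)
k=w2px(P,[.485,-.145,.065])*4;x,y=k.astype(int);cv2.imwrite('pics/w28o.png',big[max(0,y-300):y+300,max(0,x-380):x+380])
f=cams.grab_frame('scene');save(f,'s28.png',(240,160,420,280),4.4)
f=cams.grab_frame('top');save(f,'t28.png',(120,130,440,270),2.5)
E
```

```text
t 58.7 pos [ 0.4674 -0.2384  0.2077] F [-0.   0.9 -0.1] op -0.001 toolz yaw -13.95 tooly [-0.001  0.001 -1.   ]
 shift cm [-5.93  0.78  4.03] |d| 7.21
```

View pics/w28o.png

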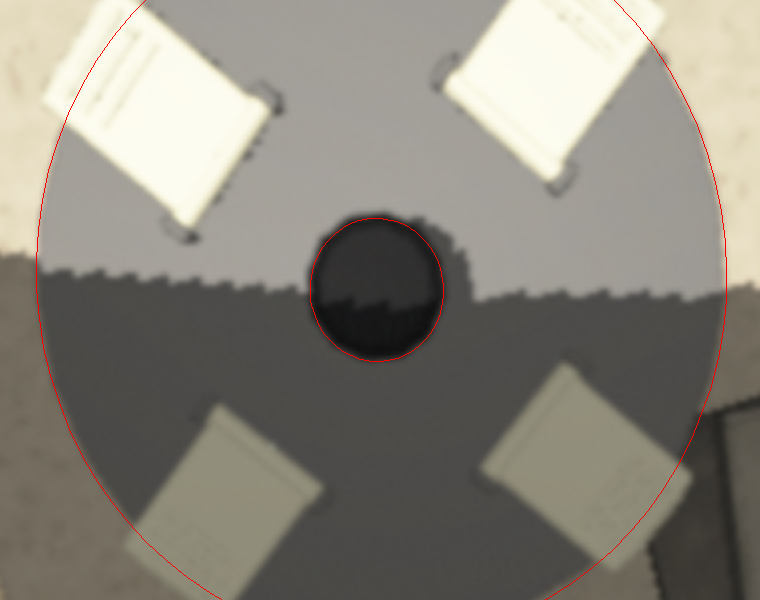

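View pics/s28.png

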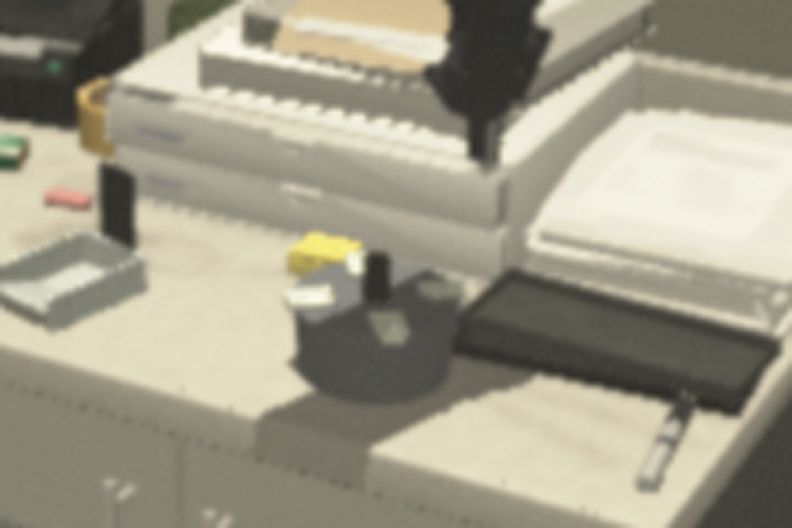

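View pics/t28.png

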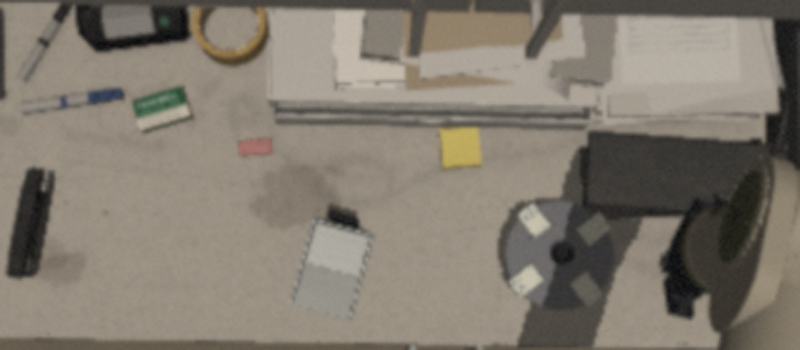

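```bash
python3 - <<'E'
from station import env
print(env.state()['t']);print(env.finish_job())
E
```

```text
58.85
the job is handed in; nothing more can be done
None
```

The job is done and handed in at 58.9 s, with every check passing. `finish_job` reports no verdict, so what follows is from my own checks.

- **Magnets:** I tipped the four in the scoop into the tub at 65° and picked up the three strays one at a time. Seven magnets showed in the tub before I closed it. The last pictures show none left on the worktop.
- **Scoop:** it is empty and standing upright where it started.
- **Lid:** it is home on the tub. In the last wrist picture its edge and knob line up with the measured tub centre to about 1 mm.
- **Tabs:** I pressed the four one after another, only after the lid was home. Each stopped at 69.5 mm above the worktop, the height expected when flat, at 16–21 N. The last picture shows all four flat.
- **Other things:** in the last pictures the eraser, staples, notes, stapler and marker look undisturbed. The gripper is well clear of everything.

The force reading when I set the lid down showed about 4 N sideways. After I let go, the lid lay level and centred.

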